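# Dump a batch of knob caps through the drop-bottom hopper

## Robot

A 7-joint arm with a two-finger parallel gripper is mounted at the origin on a cart in front of the work surface, level with it; the furniture and walls round the work are solid. World frame = base frame: x ahead of the robot, y to its left, z up, the work surface at z = 0. Lengths are in m, angles in rad, forces in N, time in s.
With the tool pointing down it reaches from about 0.4 to 0.925 m from the base axis. Payload 4.1 kg.
Tool frame: the origin (TCP) lies midway between the tips of the shut fingers; the grasp point (between the pads) lies pinch_z behind it (pinch_z is the distance from the TCP to the grasp point, in m); z points along the fingers, y is the line along which they close (so a half turn about z gives the same grasp; the last joint's range is limited). The gripper opens to 85 mm and grips with 20 to 120 N. Pads are 22 mm wide; open, the fingers measure 114 mm over their backs; the gripper's body (76 mm by 85 mm) begins 54 mm behind the grasp point. The pads swing forward as they close: fully open they stand 13 mm farther back than shut.
Start: joints at [-1.288, 0.398, 0.045, 1.537, -0.019, 1.207, -0.051], TCP at [0.242, 0.603, 0.231] pointing down, gripper open.
Joint ranges: [-2.82, 2.82], [-0.49, 2.23], [-1.37, 1.46], [0, 2.46], [-1.36, 4.5], [0.23, 2], [-2.94, 2.94]. Speed limits (rad/s): [2.57, 2.57, 3.14, 3.14, 3.14, 3.14, 3.14].

## Interface

Orientations are given as a 3x3 rotation matrix whose columns are the frame's x, y, z axes.
In Python, from rig import observe, get_image, camera_info, job_done, pinch_z gives the robot as it stands. The module is installed in compiled form; this text tells all that it offers.
- The arm moves only by the tool carry_out, never from a script. Its argument "increments" is a list of rows, each a list of 6 numbers: the shift along the world's x, y, z in m, then the turn, a rotation vector about the world's x, y, z in degrees. A call has 1 to 8 rows; each row shifts and turns the commanded pose from where the row before left it; what a row does not reach is not made up. A row lasts 1/12 s, in which the tool goes at most 41.7 mm and 7.16 degrees, less where a joint would pass 70% of its speed; a pose out of reach is approached as far as the arm can. A call is refused whole if a number of a shift passes 0.0417 or a number of a turn 7.16, either way. A call with a gripper value outside its range is refused whole. "jaw" is the closure in counts, from 0 (fully open) to 255 (shut), set as the call begins (left out, the last holds). The fingers move at their own pace and stop on an object; the grip force is fixed at half the most. Time passes only in rows, so rows that do not move let the fingers close. It gives the time, the measured TCP pose, the force, the opening and the grip force at its end, in the units of the state.
- observe(): the state, without advancing time (a new reading comes with each control period).
- get_image(name): name is "scene" or "side" or "wrist"; returns (picture, depth): 420x560x3 uint8, red, green, blue; 420x560 float32, m along the optical axis (not along the pixel's ray), 0 where there is no reading.
- camera_info(name): a dict with "camera_matrix" (3x3 intrinsics, pixels), "k1" (the pictures are not rectified: a ray, as slopes to the right and down, at radius r is drawn at 1 + k1 r^2 times it, then the intrinsics apply), "extrinsics" (4x4, takes a point from camera to world coordinates). Camera axes: x right, y down, z forward; pixel columns grow to the right and rows downward; lengths in m; the calibration is good to about 2 mm. A picture is of the moment at which its call begins: read the wrist's pose just before it. camera_info takes no time and is no camera call; for the wrist camera it gives the pose at the moment of the call.
- job_done(): hands the job in; it is judged then, once.
The state is a dict: "time_s": time; "joints": joint angles; "dq": joint speeds; "joint_torque": joint torques, N m; "position": TCP position; "orientation": TCP orientation; "contact_force": force on the tool from outside, world axes, zero at the start; "torque": the same for the moment, N m; "width": opening from 0.0 (shut) to 1.0 (fully open); "grip_force": force on a finger pad.
Only numpy, scipy, OpenCV 4.12 (cv2) and the standard library are available. Lean on these libraries where they do the work, as an engineer would, in place of code of your own. Each camera call takes 0.05 s, during which the arm holds its last target. There are 200 camera calls.

## Task

First slide the grey catch tray by its handle into the tunnel under the blue hopper, gently, until you feel it bear on the end stop. Then load all the black knob caps that lie loose on the bench into the hopper and draw the orange bolt so that the floor swings down and dumps them into the tray. Finish by pushing the red pedal down until the floor is latched shut again and bringing the tray with the caps in it back into the yellow taped bay, leaving everything else on the bench where it is.

Things in the scene. Friction and masses are not known exactly. Their poses are not given: they have to be found in the camera images.
- hopper: Drop-bottom hopper, fixed: blue box open at the top on four aluminium posts (outline 156 x 104 mm). Origin on the bench under its centre, z up. Inside 90 x 90 mm, walls 4 mm; rim 200 mm and shut floor 150 mm above the bench. The tray's tunnel runs along its y axis below it, entered from the -y side; 125 mm clear height.
- tunnel (a point): Mouth of the tunnel, at hopper y = -65 mm, on the bench, midway between the steel guide rails (18 mm high, 132 mm apart inside, along hopper y to the far end). From here the rails flare outwards to hopper y = -102 mm, where they are about 170 mm apart.
- stop_range (a point): Nearest place of the rubber end stop's face: hopper y = 50 mm, 21 mm above the bench, on the tunnel's middle. The stop (70 mm wide, 26 mm high) is clamped up to 26 mm farther along hopper +y than this, elsewhere each time and not reported: feel for it. The clamp holds 150 N; bear on it with 5 to 20 N, never over 40 N.
- mouth (a point): Centre of the hopper's mouth, at rim height, 200 mm above the bench; axes as the hopper's.
- bolt_grip (a point): Orange upright grip of the spring bolt that holds the floor, just outside the hopper's -y wall: 14 mm (hopper x) by 18 mm (hopper y) by 68 mm, top 205 mm above the bench; this point lies on its centre line 23 mm below the top. Pinch it across hopper x from above.
- bolt (a joint): Travel of the spring bolt, m: 0 home, 0.020 fully drawn. It is drawn along hopper -y against a spring (1.6 N at 0, 3.2 N at 0.020); about 0.010 frees the floor. Let go, it springs home. Its tongue is bevelled below, so that the floor, pushed up from below, slams past it and latches.
- floor_flap (a joint): Angle of the hinged floor, rad: 0 to 0.035 shut and latched, 1.15 hanging fully open. Hinged along the +y edge (hinge axis along hopper x at y = 50 mm, z = 150 mm); falls open by its own weight.
- pedal (a point): Red pedal pad (36 mm in hopper x, 26 mm long) on an arm of the floor, outside the hopper's +y wall; this point is on its upper face. Floor shut: hopper y = 123 mm, z = 121 mm; floor hanging open: about y = 106 mm, z = 205 mm. Pressed down about 84 mm (a few N, up to 10 N at the end) it swings the floor up until the bolt snaps in under it.
- tray: Grey catch tray, loose, 0.35 kg, open at the top: 116 mm (x) by 250 mm (y) by 40 mm high, walls and floor 4 mm. Origin at the centre of its underside. The handle is on its -y end, the other end (+y) goes into the tunnel first. Seated on the stop, its +y end (y = +125 mm) bears on the stop's face.
- tray_handle (a point): Centre of the black upright handle of the tray, at tray x = 0, y = -152 mm, z = 56 mm: 16 mm wide (tray x), 34 mm long (tray y), top 80 mm and underside 24 mm above the bench. Pinch it across tray x from above and slide the tray on the bench.
- bay: Parking bay of the tray: rectangle of yellow tape flat on the bench, outside 190 mm (x) by 360 mm (y), tape 12 mm wide. Origin at its centre. The tray starts here, handle to the bay's -y, and comes back here lengthways.
- cap_1_c (a point): Centre of a black moulded knob cap (may be absent): round, 32 mm across its foot, narrowing a little upwards, 24 mm high, standing on its foot; this point is half-way up. Grip it across its diameter from above.
- cap_2_c (a point): Centre of a black moulded knob cap (may be absent): round, 32 mm across its foot, narrowing a little upwards, 24 mm high, standing on its foot; this point is half-way up. Grip it across its diameter from above.
- cap_3_c (a point): Centre of a black moulded knob cap (may be absent): round, 32 mm across its foot, narrowing a little upwards, 21 mm high, standing on its foot; this point is half-way up. Grip it across its diameter from above.
- cap_4_c (a point): Centre of a black moulded knob cap (may be absent): round, 32 mm across its foot, narrowing a little upwards, 24 mm high, standing on its foot; this point is half-way up. Grip it across its diameter from above.
- cap_5_c (a point): Centre of a black moulded knob cap (may be absent): round, 32 mm across its foot, narrowing a little upwards, 24 mm high, standing on its foot; this point is half-way up. Grip it across its diameter from above.
- parts_box: Clear plastic parts box, fixed, shut, with a green board in it, 74 mm (x) by 107 mm (y) by 29 mm high, at the left of the caps. Stays as it is. Origin at the centre of its underside.
- solder_spool: Blue and white solder reel, 56 mm across, 34 mm high, behind the work. Bystander; origin at the centre of its underside.
- flux_jar: Jar with a black lid, 44 mm across, 35 mm high, at the far left. Bystander; origin at the centre of its underside.
- tea_carton: White and green tea carton, 38 x 75 x 105 mm, at the back right. Bystander; origin at the centre of its underside.
- multimeter: Yellow multimeter, 142 x 68 x 45 mm, lying at the front left. Bystander; origin at the centre of its underside.
- tape_roll: Roll of brown tape lying flat, 64 mm across, 19 mm high, at the front right. Bystander; origin at the centre of its underside.

How it is judged:
By the outcome, as a careful person would: the job done as asked, in the order asked, and still so for the second after the job is handed in, with the robot touching nothing.
Of cap_1, cap_2, cap_3, cap_4, cap_5 only 3 to 5 are there at a start; the rules pass over those that are not, and their reading is None.
At some moment in a run one of cap_1, cap_2, cap_3, cap_4, cap_5 may be knocked a few centimetres aside while the robot is not near it.
Once in a run the grip may slacken for a moment while it holds something.
It also fails if it takes over 210 s, if anything falls off the work surface, if the arm or the gripper's body presses on something with over 40 N, if the wrist force passes 120 N, or if a joint passes its speed limit or range.

## Working session

There is one attempt and no reset: what is moved stays moved. The work goes in short steps, Python scripts to look and compute and a tool call to move; the robot and the scene stay as the last step left them, time stands still between calls to the robot, and variables do not carry over. Pictures are saved under pics/ and viewed, at most 14 in all, crops included, and the job is handed in when it is done.

Besides the shell and the picture viewer there is one more tool, called after "Call:" as name(argument=value, ...) on one line, values as JSON. carry_out: Moves the arm, as the interface text tells. Its arguments: {"type":"object","properties":{"increments":{"type":"array","items":{"type":"array","items":{"type":"number"}}},"jaw":{"type":"number"}},"required":["increments"]}

```bash
mkdir -p pics; cat > h.py <<'E'
import numpy as np, cv2
from rig import *
def cap(name,save=None):
    ci=camera_info(name); im,d=get_image(name)
    if save: cv2.imwrite('pics/'+save,im[:,:,::-1])
    return ci,im,d
def rays(ci,uv):
    K=np.array(ci["camera_matrix"]);uv=np.asarray(uv,float).reshape(-1,2)
    p=np.c_[(uv[:,0]-K[0,2])/K[0,0],(uv[:,1]-K[1,2])/K[1,1]]
    q=p.copy()
    for _ in range(20): q=p/(1+ci["k1"]*(q**2).sum(1,keepdims=True))
    return np.c_[q,np.ones(len(q))]
def plane(ci,uv,z):
    E=np.array(ci["extrinsics"]);r=rays(ci,uv)@E[:3,:3].T;o=E[:3,3]
    return o+r*((z-o[2])/r[:,2])[:,None]
def dep(ci,d,uv):
    E=np.array(ci["extrinsics"]);uv=np.asarray(uv,int).reshape(-1,2)
    return (rays(ci,uv)*d[uv[:,1],uv[:,0]][:,None])@E[:3,:3].T+E[:3,3]
def cloud(ci,d):
    v,u=np.mgrid[:420,:560]; return dep(ci,d,np.c_[u.ravel(),v.ravel()]).reshape(420,560,3)
E
python3 - <<'E'
from h import *
print(pinch_z,observe())
for n in("scene","side","wrist"):
    ci,im,d=cap(n,n+"0.png"); np.savez(n+"0.npz",im=im,d=d); print(n,ci)
E
```

```text
0.0187 {'time_s': 0.0, 'joints': array([-1.2880341 ,  0.39918332,  0.04505622,  1.53788303, -0.01869997,
        1.20691215, -0.05067124]), 'dq': array([ 0.00091007, -0.00018796, -0.0005098 ,  0.00034917, -0.00054916,
       -0.00040846,  0.00103969]), 'joint_torque': array([ 3.24556049e-04, -4.75125504e+01,  1.36427097e+00, -2.54219019e+01,
        1.14601868e-02,  9.48815723e-03,  7.81618695e-06]), 'position': array([0.24191608, 0.60261485, 0.23026819]), 'orientation': array([[-9.28054366e-01,  3.72444277e-01, -5.96021896e-04],
       [ 3.72444726e-01,  9.28052490e-01, -1.87153494e-03],
       [-1.43902873e-04, -1.95887138e-03, -9.99998071e-01]]), 'contact_force': array([ 0.48161169,  1.16870367, -0.7653756 ]), 'torque': array([ 0.0221404 , -0.03623047, -0.00381545]), 'grip_force': 0.0, 'width': 1.001844099456967}
scene {'camera_matrix': array([[480.43370931,   0.        , 280.36740092],
       [  0.        , 480.43370931, 213.75845732],
       [  0.        ,   0.        ,   1.        ]]), 'k1': -0.07813511999299579, 'extrinsics': array([[ 0.6425596 , -0.56621961,  0.51624849, -0.0
[... 428 characters left out ...]
749752, -0.0945848 ,  0.2345256 ,  0.26123733],
       [-0.25287515, -0.36788972,  0.89482474, -1.1686288 ],
       [ 0.00164274, -0.92504642, -0.37985054,  0.61967992],
       [ 0.        ,  0.        ,  0.        ,  1.        ]])}
wrist {'camera_matrix': array([[322.71038993,   0.        , 285.30286161],
       [  0.        , 322.71038993, 209.75665052],
       [  0.        ,   0.        ,   1.        ]]), 'k1': -0.029828607447960464, 'extrinsics': array([[ 0.37205181,  0.89213067,  0.2562817 ,  0.17570532],
       [ 0.9282113 , -0.3572581 , -0.10387704,  0.63018405],
       [-0.00111318,  0.27653121, -0.96100429,  0.37265782],
       [ 0.        ,  0.        ,  0.        ,  1.        ]])}
```

View pics/scene0.png

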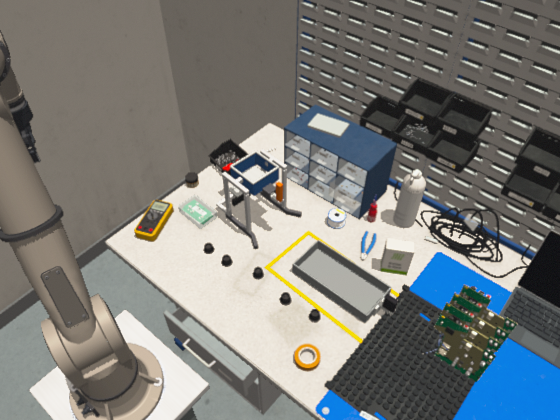

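View pics/side0.png

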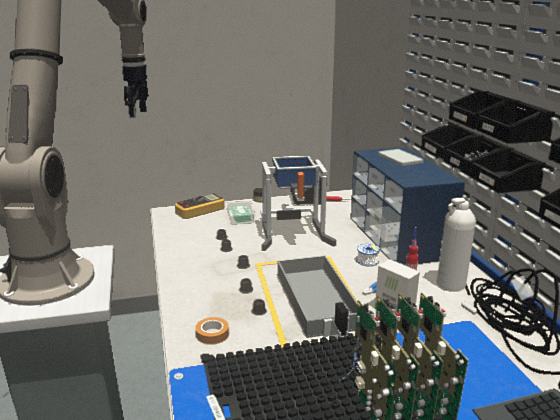

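The scene view shows five caps near (209,248), (227,261), (258,273), (285,299) and (315,315). The hopper rim is at (255,172) with the orange grip at (280,188), the tray is at (340,280) and its handle at (392,300).

```bash
python3 - <<'E'
from h import *
for n in("scene","side"):
    f=np.load(n+"0.npz");im=f['im'];d=f['d'];ci=camera_info(n);C=cloud(ci,d)
    hsv=cv2.cvtColor(im,cv2.COLOR_RGB2HSV);H,S,V=cv2.split(hsv);z=C[...,2];ok=d>0
    def rect(m,name):
        p=C[m][:,:2].astype(np.float32)
        if len(p)<5: print(n,name,len(p));return
        r=cv2.minAreaRect(p*1000); print(n,name,len(p),np.round(C[m].mean(0),4),"rect",np.round(r[0],1),np.round(r[1],1),round(r[2],2),"z",np.round(np.percentile(C[m][:,2],[2,98]),3))
    # caps
    m=(V<60)&ok&(z>.006)&(z<.04)
    k,L,st,ce=cv2.connectedComponentsWithStats(m.astype(np.uint8))
    for i in range(1,k):
        if 15<st[i,4]<300:
            q=C[L==i].mean(0)
            if .3<q[0]<1 and -.4<q[1]<.6: print(n,"dark",st[i],np.round(ce[i],1),np.round(plane(ci,ce[i],.012),4),np.round(C[L==i].mean(0),3))
    comp=lambda m:(lambda k,L,st,ce:L==1+np.argmax(st[1:,4]))(*cv2.connectedComponentsWithStats(m.astype(np.uint8)))
    roi=(C[...,0]>.3)&(C[...,0]<1)&(C[...,1]>-.4)&(C[...,1]<.6)&ok
    rect(comp(roi&(z>.193)&(z<.21)&(H>95)&(H<125)&(S>80)),"rim")
    rect(comp(roi&(S<60)&(z>.034)&(z<.046)&(V<170)),"trayrim")
    rect(comp(roi&(H>18)&(H<32)&(S>120)&(z<.01)&(z>-.01)),"tape")
    rect(comp(roi&(H>5)&(H<18)&(S>140)&(z>.12)&(z<.22)),"bolt")
    rect(comp(roi&((H<5)|(H>174))&(S>140)&(z>.09)&(z<.22)),"pedal")
    rect(comp(roi&(V<60)&(z>.05)&(z<.09)&(C[...,1]<0.1)),"handle")
E
```

```text
scene dark [210 143  34  23 243] [224.8 152.5] [[0.7662 0.3859 0.012 ]] [0.756 0.375 0.025]
scene dark [185 178  12   5  34] [190.9 180.6] [[0.5926 0.3721 0.012 ]] [0.581 0.356 0.03 ]
scene dark [378 186   8  12  26] [381.8 191.7] [[ 0.9549 -0.1379  0.012 ]] [ 0.943 -0.143  0.024]
scene dark [232 195  12  11  73] [237.5 199.8] [[0.6278 0.1937 0.012 ]] [0.62  0.185 0.024]
scene dark [263 195  37  21  61] [281.  206.9] [[0.6929 0.068  0.012 ]] [0.694 0.069 0.01 ]
scene dark [445 212  10   6  23] [448.9 214.7] [[ 1.0044 -0.3531  0.012 ]] [ 0.986 -0.357  0.03 ]
scene dark [226 215  10   9  17] [230.1 218.5] [[0.5553 0.1561 0.012 ]] [0.556 0.157 0.011]
scene dark [237 224  11  11  23] [242.6 229.1] [[0.5489 0.0976 0.012 ]] [0.549 0.098 0.011]
scene dark [205 244   8   8  37] [208.5 247.9] [[0.4324 0.1244 0.012 ]] [0.431 0.123 0.015]
scene dark [222 259   9   6  37] [226.4 261.4] [[0.4312 0.0507 0.012 ]] [0.43  0.049 0.015]
scene dark [254 268   9  10  48] [257.8 272.9] [[ 0.459  -0.0436  0.012 ]] [ 0.457 -0.046  0.016]
scene dark [403 285   6   7  27] [405.1 288.3] [[ 0.6783 -0.3853  0.01
[... 1732 characters left out ...]
8 -0.399  0.035]
side rim 1932 [ 0.8827 -0.0531  0.2045] rect [893.3   4.4] [308.  160.9] 89.77 z [0.195 0.207]
side trayrim 487 [ 0.5734 -0.2398  0.0378] rect [ 581.5 -253.8] [292.3 116.7] 88.83 z [0.034 0.042]
side tape 455 [ 0.4868 -0.2122  0.0007] rect [ 484.8 -207.8] [349.4  49.2] 79.01 z [-0.002  0.003]
side bolt 126 [0.6151 0.0062 0.178 ] rect [615.8   9.2] [17.5 13.1] 85.63 z [0.146 0.205]Traceback (most recent call last):
  File "<stdin>", line 22, in <module>
  File "<stdin>", line 16, in <lambda>
  File "<stdin>", line 16, in <lambda>
    return _wrapfunc(a, 'argmax', axis=axis, out=out, **kwds)
    return bound(*args, **kwds)
ValueError: attempt to get argmax of an empty sequence
```

```bash
python3 - <<'E'
import cv2
for n,(a,b,c,e) in {"scene":(130,350,190,420),"side":(140,360,190,390)}.items():
    im=cv2.imread(f'pics/{n}0.png')[a:b,c:e]; cv2.imwrite(f'pics/{n}z.png',cv2.resize(im,None,fx=2.6,fy=2.6,interpolation=2))
a=cv2.imread('pics/scenez.png')
E
```

```text
(no output)
```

View pics/scenez.png

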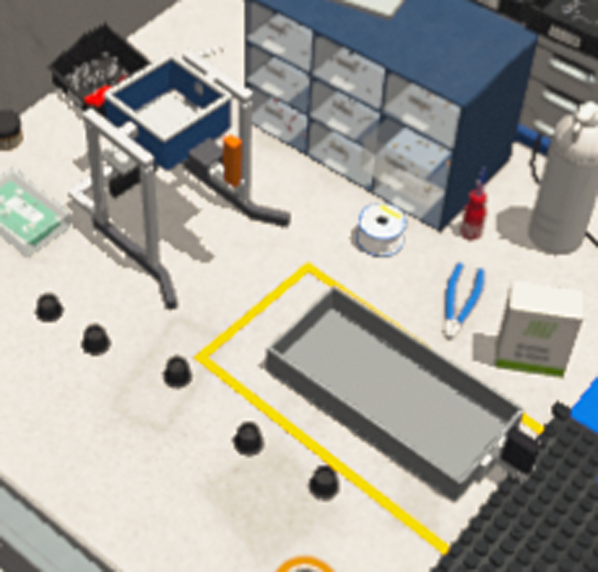

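The zoomed view shows the hopper rim, the pedal to its left, the rails, and the tray lying straight in its bay. My "rim" mask caught the blue cabinet, so I'll restrict the region.

```bash
python3 - <<'E'
from h import *
P={}
for n in("scene","side"):
    f=np.load(n+"0.npz");im=f['im'];d=f['d'];ci=camera_info(n);C=cloud(ci,d)
    hsv=cv2.cvtColor(im,cv2.COLOR_RGB2HSV);H,S,V=cv2.split(hsv);X,Y,z=[C[...,i] for i in range(3)];ok=d>0
    def show(m,name):
        p=C[m].astype(np.float32); r=cv2.minAreaRect(p[:,:2]*1000); print(n,name,len(p),np.round(p.mean(0),4),"rect",np.round(r[0],1),np.round(r[1],1),round(r[2],2),"lo",np.round(p.min(0),3),"hi",np.round(p.max(0),3)); return p
    hr=ok&(X>.5)&(X<.74)&(Y>-.02)&(Y<.26)
    b=hr&(H>95)&(H<130)&(S>70)&(z>.12)
    show(b,"blue")
    show(b&(z>.188),"bluetop"); 
    show(hr&(z>.196)&(z<.204)&(V>0),"z200")
    show(hr&(H>5)&(H<18)&(S>140)&(z>.12),"bolt")
    m=hr&((H<5)|(H>174))&(S>140)&(z>.09)
    if m.any(): show(m,"pedal")
    t=ok&(X>.45)&(X<.72)&(Y>-.46)&(Y<-.04)
    r=show(t&(z>.036)&(z<.044)&(V<150)&(Y>-.36),"trayrim")
    show(t&(V<60)&(z>.05)&(z<.09),"handle")
    show(t&(H>18)&(H<34)&(S>110)&(abs(z)<.008),"tape")
    # long-side fits of rim
    for s in (0,1):
        c=r[(r[:,1]>-.30)&(r[:,1]<-.12)]; mid=np.median(r[:,0]); c=c[(c[:,0]>.58)==bool(s)]
        if len(c)>8: a=np.polyfit(c[:,1],c[:,0],1); print("  edge",s,len(c),"slope",a[0],"x@-.21",np.polyval(a,-.21))
    # rails at z=.018
    g=ok&(X>.45)&(X<.75)&(Y>-.02)&(Y<.25)&(z>.010)&(z<.026)&(V<110)&(S<60)
    show(g,"rails"); 
    for lo,hi in((.5,.585),(.64,.74)):
        q=C[g&(X>lo)&(X<hi)]; 
        for yb in np.arange(0,.22,.02):
            w=q[(q[:,1]>yb)&(q[:,1]<yb+.02)]
            if len(w)>2: print("   rail y%.2f"%yb,len(w),np.round([w[:,0].min(),w[:,0].max()],3),end=";")
        print()
E
```

```text
scene blue 692 [0.63   0.1104 0.1761] rect [628.2 113.1] [103.  101.6] 83.9 lo [0.574 0.059 0.15 ] hi [0.683 0.169 0.199]
scene bluetop 131 [0.6268 0.1067 0.1912] rect [627.6 112. ] [100.1  98.1] 83.41 lo [0.575 0.059 0.188] hi [0.68  0.163 0.199]
scene z200 255 [0.6258 0.1002 0.2007] rect [626.1  82.8] [161.7 102.9] 84.55 lo [0.574 0.003 0.196] hi [0.684 0.167 0.204]
scene bolt 120 [0.6153 0.0105 0.1791] rect [646.1  36.5] [98.3 16.7] 39.76 lo [0.608 0.003 0.123] hi [0.689 0.062 0.208]
scene pedal 37 [0.6355 0.2361 0.1224] rect [639.2 240. ] [35.3 22.2] 23.29 lo [0.624 0.223 0.114] hi [0.659 0.25  0.127]
scene trayrim 220 [ 0.6053 -0.2591  0.039 ] rect [ 622.4 -235.8] [247.7 197.3] 89.35 lo [ 0.523 -0.36   0.036] hi [ 0.72  -0.111  0.044]
scene handle 139 [ 0.5755 -0.3881  0.0706] rect [ 578.  -386.5] [34.  16.8] 84.8 lo [ 0.57  -0.404  0.05 ] hi [ 0.588 -0.37   0.084]
scene tape 766 [ 0.5306 -0.1748  0.0009] rect [ 574.2 -214.3] [345.2 194.3] 86.45 lo [ 0.468 -0.381 -0.006] hi [ 0.681 -0.04   0.007]
  edge 0 47 slope 0.01841796004708189 x@-.21 0.5270906076933469
  edge 1 43 slope -
[... 1690 characters left out ...]
ils 313 [0.6356 0.1149 0.0168] rect [627.  109.2] [202.6 191. ] 83.95 lo [ 0.522 -0.001  0.01 ] hi [0.712 0.212 0.026]
   rail y0.00 3 [0.523 0.529];   rail y0.02 17 [0.522 0.541];   rail y0.04 13 [0.542 0.554];   rail y0.06 10 [0.544 0.551];   rail y0.08 3 [0.547 0.547];   rail y0.10 5 [0.549 0.552];   rail y0.12 4 [0.55  0.554];   rail y0.14 10 [0.551 0.561];   rail y0.16 11 [0.554 0.562];
   rail y0.00 33 [0.692 0.712];   rail y0.02 15 [0.687 0.696];   rail y0.04 19 [0.686 0.696];   rail y0.06 7 [0.687 0.691];   rail y0.08 10 [0.691 0.699];   rail y0.10 8 [0.693 0.702];   rail y0.12 11 [0.695 0.703];   rail y0.14 8 [0.697 0.705];   rail y0.16 32 [0.641 0.699];   rail y0.18 25 [0.64 0.67];
```

View pics/sidez.png

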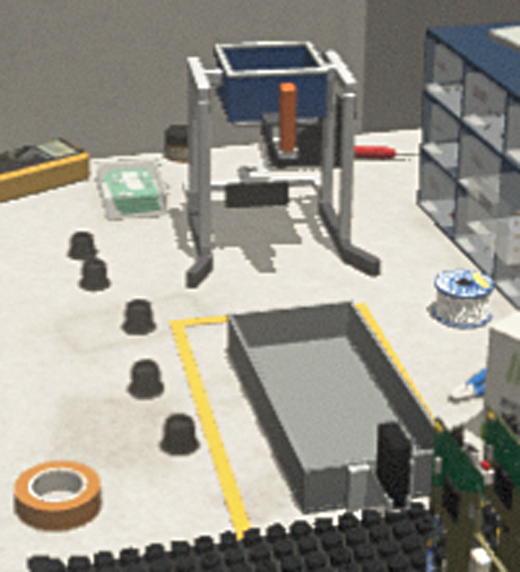

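The side view confirms the layout: tray handle at (395,462) in the crop, hopper upright, no stray objects. Working estimates:

| Item | Position (m) | Yaw |
|---|---|---|
| Hopper | (0.6275, 0.112) | −6.2° |
| Tray handle | (0.578, −0.387) | −1° (tray) |
| Bay | (0.574, −0.216) | −3.6° |

I'm moving above the handle.

Call:
carry_out(increments=[[0.012,-0.035,0,0,0,-6.9],[0.012,-0.035,0,0,0,-6.9],[0.012,-0.035,0,0,0,-6.9],[0.012,-0.035,0,0,0,-6.9],[0.012,-0.035,0,0,0,-6.9],[0.012,-0.035,0,0,0,-6.9],[0.012,-0.035,0,0,0,-6.9],[0.012,-0.035,0,0,0,-6.9]], jaw=0)

```text
time_s: 0.82
position: [0.3383, 0.3213, 0.2312]
orientation: [[-0.218, 0.976, -0.0], [0.976, 0.218, -0.0], [-0.0, -0.0, -1.0]]
contact_force: [0.8, 0.3, -0.2]
width: 1.0
grip_force: 0.0
```

Call:
carry_out(increments=[[0.012,-0.035,0,0,0,-6.9],[0.012,-0.035,0,0,0,-6.9],[0.012,-0.035,0,0,0,0],[0.012,-0.035,0,0,0,0],[0.012,-0.035,0,0,0,0],[0.012,-0.035,0,0,0,0],[0.012,-0.035,0,0,0,0],[0.012,-0.035,0,0,0,0]])

```text
time_s: 1.48
position: [0.4342, 0.0415, 0.2314]
orientation: [[0.015, 1.0, 0.0], [1.0, -0.015, 0.001], [0.001, 0.0, -1.0]]
contact_force: [1.0, 0.6, 0.1]
width: 1.0
grip_force: 0.0
```

Call:
carry_out(increments=[[0.012,-0.035,0,0,0,0],[0.012,-0.035,0,0,0,0],[0.012,-0.035,0,0,0,0],[0.012,-0.035,0,0,0,0],[0.012,-0.035,0,0,0,0],[0.012,-0.035,0,0,0,0],[0.012,-0.035,0,0,0,0],[0.012,-0.035,0,0,0,0]])

```text
time_s: 2.15
position: [0.5305, -0.2381, 0.2309]
orientation: [[0.015, 1.0, -0.0], [1.0, -0.015, 0.0], [0.0, -0.0, -1.0]]
contact_force: [0.1, -0.6, 0.7]
width: 0.999
grip_force: 0.0
```

Call:
carry_out(increments=[[0.012,-0.036,0,0,0,0],[0.012,-0.036,0,0,0,0],[0.012,-0.036,0,0,0,0],[0.012,-0.036,0,0,0,0],[0,0,-0.02,0,0,0],[0,0,0,0,0,0]])

```text
time_s: 2.65
position: [0.5758, -0.3825, 0.2074]
orientation: [[0.019, 1.0, -0.006], [1.0, -0.019, 0.002], [0.002, -0.006, -1.0]]
contact_force: [-0.7, 1.4, -1.4]
width: 1.002
grip_force: 0.0
```

```bash
cat > hd.py <<'E'
from h import *
print(observe()['position'])
ci,im,d=cap("wrist","w1.png");C=cloud(ci,d);X,Y,z=[C[...,i] for i in range(3)]
V=im.max(2)
p0=observe()['position']
near=(d>0)&(abs(X-.58)<.1)
m=near&(z>.072)&(z<.088)&(Y<-.3)&(Y>-.45)
p=C[m].astype(np.float32);r=cv2.minAreaRect(p[:,:2]*1000);print("handle top",len(p),np.round(p.mean(0),4),r)
m=near&(z>.036)&(z<.044)&(Y>-.4)
p=C[m].astype(np.float32);r=cv2.minAreaRect(p[:,:2]*1000);print("rim",len(p),r)
for lo,hi in((.5,.56),(.60,.68)):
    q=p[(p[:,0]>lo)&(p[:,0]<hi)&(p[:,1]>-.34)&(p[:,1]<-.13)]
    if len(q)>20: print(len(q),np.polyfit(q[:,1],q[:,0],1),q[:,0].min(),q[:,0].max())
E
python3 hd.py
```

```text
[ 0.57577495 -0.38246045  0.20743363]
handle top 685 [ 0.5802 -0.3818  0.079 ] ((580.2745361328125, -382.8194885253906), (34.08733367919922, 15.05445671081543), 88.87683868408203)
rim 2452 ((581.738037109375, -291.1123352050781), (154.75328063964844, 116.97001647949219), 88.72146606445312)
731 [0.0196852  0.53180669] 0.5231809 0.5299996
735 [0.01905438 0.64306696] 0.63507754 0.64189833
```

Call:
carry_out(increments=[[0.002,-0.001,-0.025,0,0,0],[0.002,-0.001,-0.03,0,0,0],[0,0,-0.03,0,0,0],[0,0,-0.03,0,0,0],[0,0,-0.025,0,0,0],[0,0,-0.02,0,0,0],[0,0,-0.01,0,0,0],[0,0,0,0,0,0]])

```text
time_s: 3.37
position: [0.5817, -0.3798, 0.0393]
orientation: [[0.013, 1.0, -0.003], [1.0, -0.013, 0.003], [0.003, -0.003, -1.0]]
contact_force: [0.8, 0.8, 0.1]
width: 1.002
grip_force: 0.0
```

Call:
carry_out(increments=[[0,0,0,0,0,0],[0,0,0,0,0,0],[0,0,0,0,0,0],[0,0,0,0,0,0],[0,0,0,0,0,0],[0,0,0,0,0,0],[0,0,0,0,0,0],[0,0,0,0,0,0]], jaw=255)

```text
time_s: 4.03
position: [0.5824, -0.3832, 0.0422]
orientation: [[0.015, 1.0, 0.001], [1.0, -0.015, -0.001], [-0.001, 0.001, -1.0]]
contact_force: [-0.2, -0.3, 5.5]
width: 0.178
grip_force: 59.9
```

Call:
carry_out(increments=[[0.0005,0.014,0,0,0,-0.64],[0.0005,0.014,0,0,0,-0.64],[0.0005,0.014,0,0,0,-0.64],[0.0005,0.014,0,0,0,-0.64],[0.0005,0.014,0,0,0,-0.64],[0.0005,0.014,0,0,0,-0.64],[0.0005,0.014,0,0,0,-0.64],[0.0005,0.014,0,0,0,-0.64]])

```text
time_s: 4.7
position: [0.5859, -0.2728, 0.0422]
orientation: [[0.106, 0.994, 0.001], [0.994, -0.106, -0.004], [-0.004, 0.001, -1.0]]
contact_force: [-0.7, -4.6, 3.2]
width: 0.18
grip_force: 59.6
```

```bash
python3 - <<'E'
from h import *
o=observe();print(o['position'],o['contact_force'],o['width'],o['grip_force'])
ci,im,d=cap("scene","s2.png");C=cloud(ci,d);X,Y,z=[C[...,i] for i in range(3)]
m=(d>0)&(z>.035)&(z<.045)&(X>.5)&(X<.72)&(Y>-.22)&(Y<.06)&(im.max(2)<150)
p=C[m].astype(np.float32);print(len(p),cv2.minAreaRect(p[:,:2]*1000),p.min(0),p.max(0))
for lo,hi in((.5,.585),(.62,.70)):
    q=p[(p[:,0]>lo)&(p[:,0]<hi)&(p[:,1]>-.2)&(p[:,1]<-.02)]
    if len(q)>10:print(len(q),np.polyfit(q[:,1]+.1,q[:,0],1))
E
```

```text
[ 0.58589688 -0.27283825  0.04219606] [-0.71304523 -4.56905531  3.23038298] 0.1799580318651823 59.633381366729736
197 ((607.781494140625, -78.10781860351562), (301.80078125, 131.13890075683594), 79.33296966552734) [ 0.5330789  -0.21778396  0.03501227] [0.7001497  0.05804795 0.04415018]
89 [0.09519613 0.54679314]
42 [0.09791442 0.65850936]
```

Call:
carry_out(increments=[[0.0016,0.0135,0,0,0,-0.2],[0.0016,0.0135,0,0,0,-0.2],[0.0015,0.0135,0,0,0,0],[0.0015,0.0135,0,0,0,0],[0.0015,0.0135,0,0,0,0],[0.0015,0.0135,0,0,0,0],[0.0015,0.0135,0,0,0,0],[0.0015,0.0135,0,0,0,0]])

```text
time_s: 5.42
position: [0.5988, -0.1636, 0.0422]
orientation: [[0.112, 0.994, 0.002], [0.994, -0.112, -0.003], [-0.002, 0.002, -1.0]]
contact_force: [-0.2, -6.2, 4.8]
width: 0.179
grip_force: 59.9
```

Call:
carry_out(increments=[[0.0008,0.007,0,0,0,0],[0.0008,0.007,0,0,0,0],[0.0008,0.007,0,0,0,0],[0.0005,0.005,0,0,0,0],[0.0005,0.004,0,0,0,0],[0,0,0,0,0,0]])

```text
time_s: 5.92
position: [0.6024, -0.1329, 0.0422]
orientation: [[0.111, 0.994, 0.001], [0.994, -0.111, -0.002], [-0.002, 0.002, -1.0]]
contact_force: [-0.4, -3.8, 6.3]
width: 0.179
grip_force: 60.1
```

Call:
carry_out(increments=[[0.0002,0.002,0,0,0,0],[0.0002,0.002,0,0,0,0],[0.0002,0.002,0,0,0,0],[0.0002,0.002,0,0,0,0],[0.0002,0.002,0,0,0,0],[0.0002,0.002,0,0,0,0],[0.0002,0.002,0,0,0,0]])

```text
time_s: 6.5
position: [0.6035, -0.1203, 0.0422]
orientation: [[0.112, 0.994, 0.002], [0.994, -0.112, -0.003], [-0.003, 0.002, -1.0]]
contact_force: [-0.6, -6.1, 4.8]
width: 0.177
grip_force: 59.9
```

Call:
carry_out(increments=[[0.0002,0.002,0,0,0,0],[0.0002,0.002,0,0,0,0]])

```text
time_s: 6.67
position: [0.6039, -0.1163, 0.0422]
orientation: [[0.112, 0.994, 0.002], [0.994, -0.112, -0.003], [-0.002, 0.002, -1.0]]
contact_force: [-0.8, -5.5, 5.6]
width: 0.179
grip_force: 59.9
```

Call:
carry_out(increments=[[0.0002,0.002,0,0,0,0],[0.0002,0.002,0,0,0,0]])

```text
time_s: 6.83
position: [0.6043, -0.1123, 0.0422]
orientation: [[0.112, 0.994, 0.002], [0.994, -0.112, -0.003], [-0.003, 0.002, -1.0]]
contact_force: [-0.3, -5.3, 5.9]
width: 0.182
grip_force: 59.9
```

Call:
carry_out(increments=[[0.0002,0.0015,0,0,0,0],[0.0002,0.0015,0,0,0,0]])

```text
time_s: 7.0
position: [0.6047, -0.1094, 0.0422]
orientation: [[0.112, 0.994, 0.001], [0.994, -0.112, -0.003], [-0.003, 0.002, -1.0]]
contact_force: [-1.1, -5.9, 5.7]
width: 0.182
grip_force: 60.0
```

Call:
carry_out(increments=[[0.0002,0.0015,0,0,0,0],[0.0002,0.0015,0,0,0,0]])

```text
time_s: 7.17
position: [0.605, -0.1064, 0.0422]
orientation: [[0.112, 0.994, 0.001], [0.994, -0.112, -0.003], [-0.003, 0.002, -1.0]]
contact_force: [-1.4, -6.0, 6.6]
width: 0.18
grip_force: 60.1
```

Call:
carry_out(increments=[[0.0002,0.0015,0,0,0,0],[0.0002,0.0015,0,0,0,0]])

```text
time_s: 7.33
position: [0.6054, -0.1034, 0.0422]
orientation: [[0.112, 0.994, 0.001], [0.994, -0.112, -0.003], [-0.003, 0.002, -1.0]]
contact_force: [-1.3, -6.2, 6.0]
width: 0.177
grip_force: 60.1
```

Call:
carry_out(increments=[[0.0001,0.0015,0,0,0,0],[0.0001,0.0015,0,0,0,0]])

```text
time_s: 7.5
position: [0.6057, -0.1004, 0.0422]
orientation: [[0.112, 0.994, 0.002], [0.994, -0.112, -0.003], [-0.002, 0.002, -1.0]]
contact_force: [-0.4, -5.7, 5.3]
width: 0.18
grip_force: 60.1
```

Call:
carry_out(increments=[[0.0001,0.0015,0,0,0,0],[0.0001,0.0015,0,0,0,0]])

```text
time_s: 7.67
position: [0.6059, -0.0973, 0.0422]
orientation: [[0.112, 0.994, 0.002], [0.994, -0.112, -0.003], [-0.002, 0.002, -1.0]]
contact_force: [-0.5, -6.4, 4.7]
width: 0.184
grip_force: 60.1
```

Call:
carry_out(increments=[[0.0001,0.0015,0,0,0,0],[0.0001,0.0015,0,0,0,0]])

```text
time_s: 7.83
position: [0.6061, -0.0943, 0.0422]
orientation: [[0.112, 0.994, 0.002], [0.994, -0.112, -0.003], [-0.002, 0.002, -1.0]]
contact_force: [0.4, -5.7, 6.5]
width: 0.182
grip_force: 60.1
```

Call:
carry_out(increments=[[0.0001,0.0015,0,0,0,0],[0.0001,0.0015,0,0,0,0]])

```text
time_s: 8.0
position: [0.6063, -0.0913, 0.0422]
orientation: [[0.112, 0.994, 0.002], [0.994, -0.112, -0.003], [-0.002, 0.002, -1.0]]
contact_force: [-0.5, -6.2, 5.8]
width: 0.177
grip_force: 60.1
```

Call:
carry_out(increments=[[0.0001,0.0015,0,0,0,0],[0.0001,0.0015,0,0,0,0]])

```text
time_s: 8.17
position: [0.6063, -0.0911, 0.0422]
orientation: [[0.113, 0.994, 0.002], [0.994, -0.113, -0.007], [-0.006, 0.003, -1.0]]
contact_force: [-0.5, -12.7, 3.6]
width: 0.179
grip_force: 59.7
```

Call:
carry_out(increments=[[0.0001,0.001,0,0,0,0],[0.0001,0.001,0,0,0,0]])

```text
time_s: 8.33
position: [0.6062, -0.0911, 0.0424]
orientation: [[0.114, 0.993, 0.002], [0.993, -0.114, -0.009], [-0.009, 0.003, -1.0]]
contact_force: [-1.0, -14.8, 4.1]
width: 0.181
grip_force: 59.8
```

Call:
carry_out(increments=[[0,0,0,0,0,0],[0,0,0,0,0,0],[0,0,0,0,0,0]])

```text
time_s: 8.58
position: [0.6062, -0.0911, 0.0424]
orientation: [[0.115, 0.993, 0.002], [0.993, -0.115, -0.009], [-0.008, 0.003, -1.0]]
contact_force: [0.1, -13.7, 3.8]
width: 0.182
grip_force: 59.8
```

Call:
carry_out(increments=[[0,0,0,0,0,0],[0,0,0,0,0,0],[0,0,0,0,0,0],[0,0,0,0,0,0],[0,0,0,0,0,0]], jaw=0)

```text
time_s: 9.0
position: [0.6063, -0.0832, 0.0409]
orientation: [[0.11, 0.994, -0.001], [0.994, -0.11, 0.001], [0.001, -0.001, -1.0]]
contact_force: [-0.0, 0.6, 0.0]
width: 0.878
grip_force: 0.0
```

Call:
carry_out(increments=[[0,-0.002,0.02,0,0,0],[0,-0.002,0.03,0,0,0],[0,0,0.035,0,0,0],[-0.02,-0.02,0.03,0,0,0],[-0.035,-0.01,0.02,0,0,0],[-0.035,-0.01,0,0,0,0],[-0.03,0,0,0,0,0],[-0.02,0,0,0,0,0]])

```text
time_s: 9.67
position: [0.463, -0.1293, 0.1761]
orientation: [[0.114, 0.994, -0.001], [0.994, -0.114, 0.002], [0.002, -0.002, -1.0]]
contact_force: [1.1, 0.5, 0.1]
width: 1.002
grip_force: 0.0
```

```bash
cat > caps.py <<'E'
from h import *
import sys
def show(n,ci,im,d,zr=(.007,.04)):
    C=cloud(ci,d);z=C[...,2]
    m=((im.max(2)<60)&(d>0)&(z>zr[0])&(z<zr[1])).astype(np.uint8)
    k,L,st,ce=cv2.connectedComponentsWithStats(m)
    for i in range(1,k):
        p=C[L==i];q=p.mean(0)
        if st[i,4]>=15 and .33<q[0]<.53 and -.33<q[1]<.3 and np.ptp(p[:,0])<.06 and np.ptp(p[:,1])<.06:
            r=cv2.minEnclosingCircle((p[:,:2]*1000).astype(np.float32)); print(n,st[i,4],np.round(ce[i]),"mean",np.round(q,3),"circ",np.round(r[0],1),round(r[1],1),"zmax",round(p[:,2].max(),3))
if __name__=="__main__":
    o=observe();print(o['time_s'],np.round(o['position'],4))
    for n in sys.argv[1:]:
        ci,im,d=cap(n,f"c_{n}_{o['time_s']:.1f}.png"); show(n,ci,im,d)
E
python3 caps.py scene side wrist; python3 - <<'E'
from h import *
ci,im,d=cap("side");C=cloud(ci,d);X,Y,z=[C[...,i] for i in range(3)]
m=(d>0)&(z>.05)&(z<.085)&(X>.56)&(X<.65)&(Y>-.16)&(Y<-.03)&(im.max(2)<70)
p=C[m].astype(np.float32);print("handle",cv2.minAreaRect(p[:,:2]*1000))
E
```

```text
9.6667 [ 0.463  -0.1293  0.1761]
scene 36 [208. 248.] mean [0.431 0.123 0.015] circ [433.8 126.4] 14.2 zmax 0.023
scene 34 [226. 261.] mean [0.429 0.049 0.016] circ [431.4  50.5] 10.3 zmax 0.024
scene 62 [258. 272.] mean [ 0.458 -0.045  0.018] circ [461.1 -42.3] 12.9 zmax 0.028
scene 50 [285. 298.] mean [ 0.442 -0.156  0.018] circ [ 443.9 -154.2] 12.3 zmax 0.026
scene 36 [314. 317.] mean [ 0.447 -0.249  0.016] circ [ 451.  -246.2] 11.3 zmax 0.025
wrist 110 [340.   8.] mean [0.525 0.026 0.014] circ [526.7  29.4] 7.2 zmax 0.019
wrist 660 [273.  98.] mean [ 0.46  -0.039  0.021] circ [460.1 -39. ] 13.0 zmax 0.026
wrist 557 [272. 217.] mean [ 0.446 -0.148  0.02 ] circ [ 445.2 -148.9] 12.6 zmax 0.026
wrist 520 [291. 298.] mean [ 0.455 -0.238  0.019] circ [ 454.6 -240.3] 12.6 zmax 0.025
wrist 300 [210. 331.] mean [ 0.36  -0.275  0.012] circ [ 352.  -291.4] 30.8 zmax 0.018
wrist 224 [201. 360.] mean [ 0.342 -0.312  0.012] circ [ 347.3 -302.1] 18.2 zmax 0.019
handle ((602.75146484375, -98.90341186523438), (32.110530853271484, 15.596818923950195), 84.38639831542969)
```

The tray is seated on the stop, at about 9 N over its sliding drag. First cap is cap 4.

Call:
carry_out(increments=[[-0.0095,-0.0115,-0.02,0,0,0],[-0.009,-0.011,-0.035,0,0,0],[0,0,-0.035,0,0,0],[0,0,-0.035,0,0,0],[0,0,-0.03,0,0,0],[0,0,-0.014,0,0,0],[0,0,-0.007,0,0,0],[0,0,0,0,0,0]])

```text
time_s: 10.53
position: [0.4479, -0.1512, -0.0012]
orientation: [[0.111, 0.994, -0.003], [0.994, -0.111, -0.0], [-0.001, -0.003, -1.0]]
contact_force: [-0.1, -1.1, 0.8]
width: 0.998
grip_force: 0.0
```

Call:
carry_out(increments=[[0,0,0,0,0,0],[0,0,0,0,0,0],[0,0,0,0,0,0],[0,0,0,0,0,0],[0,0,0,0,0,0],[0,0,0,0,0,0]], jaw=255)

```text
time_s: 11.03
position: [0.4486, -0.1512, 0.0016]
orientation: [[0.111, 0.994, 0.002], [0.994, -0.111, 0.001], [0.001, 0.002, -1.0]]
contact_force: [-1.7, 1.9, 9.3]
width: 0.312
grip_force: 58.3
```

Call:
carry_out(increments=[[0,0,0.012,0,0,0],[0,0,0.025,0,0,0],[0,0,0.03,0,0,0],[0,0,0.035,0,0,0],[0,0,0.035,0,0,0],[0.005,0.01,0.035,0,0,0],[0.015,0.025,0.035,0,0,0],[0.02,0.03,0.028,0,0,0]])

```text
time_s: 11.7
position: [0.4844, -0.0929, 0.2333]
orientation: [[0.117, 0.993, 0.003], [0.993, -0.117, 0.002], [0.002, 0.003, -1.0]]
contact_force: [0.7, -0.5, -0.5]
width: 0.314
grip_force: 58.7
```

Call:
carry_out(increments=[[0.02,0.03,0,0,0,0],[0.02,0.03,0,0,0,0],[0.02,0.03,0,0,0,0],[0.02,0.03,0,0,0,0],[0.02,0.03,0,0,0,0],[0.02,0.025,0,0,0,0],[0.012,0.01,0,0,0,0],[0,0,0,0,0,0]])

```text
time_s: 12.37
position: [0.6186, 0.0988, 0.2299]
orientation: [[0.105, 0.994, 0.002], [0.994, -0.105, 0.0], [0.0, 0.002, -1.0]]
contact_force: [0.2, 0.8, 0.8]
width: 0.314
grip_force: 58.7
```

Call:
carry_out(increments=[[0.006,0.018,0,0,0,0],[0.005,0.017,0,0,0,0],[0,0,-0.015,0,0,0],[0,0,-0.02,0,0,0],[0,0,-0.02,0,0,0],[0,0,-0.012,0,0,0],[0,0,0,0,0,0]])

```text
time_s: 12.95
position: [0.6256, 0.1299, 0.1603]
orientation: [[0.111, 0.994, -0.005], [0.994, -0.111, -0.001], [-0.001, -0.005, -1.0]]
contact_force: [-0.5, 0.6, 0.0]
width: 0.313
grip_force: 58.7
```

Call:
carry_out(increments=[[0,0,0,0,0,0],[0,0,0,0,0,0],[0,0,0,0,0,0]], jaw=110)

```text
time_s: 13.2
position: [0.6288, 0.129, 0.1645]
orientation: [[0.112, 0.994, 0.003], [0.994, -0.112, 0.001], [0.001, 0.003, -1.0]]
contact_force: [0.4, -0.1, -0.5]
width: 0.567
grip_force: 0.0
```

Call:
carry_out(increments=[[0,0,0.02,0,0,0],[0,0,0.03,0,0,0],[0,0,0.035,0,0,0],[0,0,0,0,0,0]])

```text
time_s: 13.53
position: [0.6324, 0.1284, 0.2564]
orientation: [[0.112, 0.994, 0.014], [0.994, -0.112, 0.003], [0.004, 0.013, -1.0]]
contact_force: [1.4, -0.6, 0.1]
width: 0.568
grip_force: 0.0
```

```bash
python3 caps.py scene wrist
```

```text
13.5333 [0.6324 0.1284 0.2564]
scene 39 [208. 248.] mean [0.43  0.123 0.015] circ [433.2 125.6] 12.4 zmax 0.023
scene 31 [226. 261.] mean [0.429 0.048 0.017] circ [432.3  51.2] 10.7 zmax 0.026
scene 41 [258. 273.] mean [ 0.457 -0.046  0.018] circ [460.6 -43.2] 12.8 zmax 0.028
scene 35 [314. 317.] mean [ 0.448 -0.249  0.016] circ [ 451.  -246.1] 11.5 zmax 0.026
wrist 389 [124. 195.] mean [0.436 0.132 0.016] circ [434.2 131.4] 13.0 zmax 0.022
wrist 382 [139. 250.] mean [0.437 0.061 0.019] circ [435.3  59.2] 12.9 zmax 0.025
```

Call:
carry_out(increments=[[-0.025,0,0,0,0,0],[-0.035,0,0,0,0,0],[-0.035,0,0,0,0,0],[-0.035,0,0,0,0,0],[-0.035,0,-0.01,0,0,0],[-0.02,0,-0.03,0,0,0],[-0.01,-0.001,-0.035,0,0,0],[0,0,-0.035,0,0,0]], jaw=0)

```text
time_s: 14.3
position: [0.4296, 0.129, 0.1366]
orientation: [[0.109, 0.994, -0.002], [0.994, -0.109, 0.005], [0.004, -0.003, -1.0]]
contact_force: [0.4, 0.1, -0.2]
width: 1.001
grip_force: 0.0
```

Call:
carry_out(increments=[[0,0,0,0,0,0],[0,0,0,0,0,0]])

```text
time_s: 14.47
position: [0.4315, 0.1271, 0.1369]
orientation: [[0.112, 0.994, -0.003], [0.994, -0.112, -0.003], [-0.004, -0.003, -1.0]]
contact_force: [0.6, -0.0, 0.8]
width: 1.0
grip_force: 0.0
```

```bash
python3 caps.py scene wrist
```

```text
14.4667 [0.4315 0.1271 0.1369]
scene 36 [209. 248.] mean [0.431 0.122 0.016] circ [433.2 125.5] 11.5 zmax 0.026
scene 34 [226. 261.] mean [0.429 0.049 0.016] circ [431.9  53.2] 11.7 zmax 0.028
scene 44 [258. 273.] mean [ 0.457 -0.046  0.017] circ [459.7 -43.3] 12.3 zmax 0.026
scene 40 [314. 317.] mean [ 0.447 -0.249  0.016] circ [ 450.8 -246.3] 11.4 zmax 0.026
wrist 123 [146.   3.] mean [0.354 0.285 0.034] circ [355.3 286.3] 7.2 zmax 0.035
wrist 516 [173.  13.] mean [0.367 0.281 0.017] circ [367.7 284.1] 21.6 zmax 0.03
wrist 699 [287. 199.] mean [0.434 0.132 0.017] circ [433.7 131.2] 12.8 zmax 0.023
wrist 697 [296. 275.] mean [0.435 0.061 0.019] circ [434.5  59.7] 12.9 zmax 0.025
wrist 229 [331. 351.] mean [ 0.46  -0.028  0.014] circ [460.  -35.2] 11.8 zmax 0.023
```

Call:
carry_out(increments=[[0.002,0.001,-0.035,0,0,0],[0,0,-0.035,0,0,0],[0,0,-0.035,0,0,0],[0,0,-0.02,0,0,0],[0,0,-0.013,0,0,0],[0,0,0,0,0,0]])

```text
time_s: 15.07
position: [0.4355, 0.1293, -0.0005]
orientation: [[0.111, 0.994, -0.001], [0.994, -0.111, -0.0], [-0.0, -0.001, -1.0]]
contact_force: [-0.3, -0.6, -0.6]
width: 0.996
grip_force: 0.0
```

Call:
carry_out(increments=[[0,0,0,0,0,0],[0,0,0,0,0,0],[0,0,0,0,0,0],[0,0,0,0,0,0],[0,0,0,0,0,0],[0,0,0,0,0,0]], jaw=255)

```text
time_s: 15.57
position: [0.4358, 0.1296, 0.0014]
orientation: [[0.111, 0.994, 0.002], [0.994, -0.111, 0.002], [0.002, 0.001, -1.0]]
contact_force: [-2.3, 0.1, 11.7]
width: 0.314
grip_force: 57.8
```

Call:
carry_out(increments=[[0,0,0.015,0,0,0],[0,0,0.03,0,0,0],[0,0,0.035,0,0,0],[0,0,0.035,0,0,0],[0,0,0.035,0,0,0],[0,0,0.035,0,0,0],[0,0,0.035,0,0,0],[0,0,0.02,0,0,0]])

```text
time_s: 16.23
position: [0.4364, 0.1289, 0.2435]
orientation: [[0.112, 0.994, 0.004], [0.994, -0.112, 0.004], [0.004, 0.003, -1.0]]
contact_force: [0.9, -0.3, -0.3]
width: 0.314
grip_force: 58.2
```

Call:
carry_out(increments=[[0.02,-0.005,0,0,0,0],[0.035,-0.01,0,0,0,0],[0.035,-0.01,0,0,0,0],[0.035,-0.01,0,0,0,0],[0.035,-0.002,0,0,0,0],[0.022,0,0,0,0,0],[0.008,0,0,0,0,0],[0,0,-0.01,0,0,0]])

```text
time_s: 16.9
position: [0.6272, 0.0914, 0.2312]
orientation: [[0.112, 0.994, 0.004], [0.994, -0.112, -0.001], [-0.001, 0.004, -1.0]]
contact_force: [0.0, -0.7, 0.3]
width: 0.311
grip_force: 58.3
```

Call:
carry_out(increments=[[0,0,-0.02,0,0,0],[0,0,-0.03,0,0,0],[0,0,-0.02,0,0,0],[0,0,0,0,0,0]])

```text
time_s: 17.23
position: [0.6248, 0.0915, 0.1707]
orientation: [[0.112, 0.994, 0.001], [0.994, -0.112, 0.007], [0.007, 0.0, -1.0]]
contact_force: [-16.6, 1.6, 54.8]
width: 0.319
grip_force: 94.8
```

Call:
carry_out(increments=[[0,0,0,0,0,0],[0,0,0,0,0,0],[0,0,0,0,0,0]], jaw=110)

```text
time_s: 17.48
position: [0.6325, 0.0908, 0.1694]
orientation: [[0.112, 0.993, 0.022], [0.994, -0.112, 0.002], [0.004, 0.022, -1.0]]
contact_force: [6.6, -2.4, 28.0]
width: 0.568
grip_force: 13.5
```

Call:
carry_out(increments=[[0,0,0.02,0,0,0],[0,0,0.03,0,0,0],[0,0,0.035,0,0,0],[-0.02,-0.005,0,0,0,0],[-0.035,-0.007,0,0,0,0],[-0.035,-0.007,0,0,0,0],[-0.035,-0.007,0,0,0,0],[-0.03,-0.007,0,0,0,0]])

```text
time_s: 18.15
position: [0.4655, 0.0587, 0.2427]
orientation: [[0.11, 0.994, -0.005], [0.994, -0.11, 0.001], [0.0, -0.005, -1.0]]
contact_force: [-0.7, 0.1, 1.9]
width: 0.566
grip_force: 0.0
```

```bash
python3 caps.py scene wrist
```

```text
18.15 [0.4655 0.0587 0.2427]
scene 34 [226. 261.] mean [0.429 0.049 0.016] circ [431.5  50.8] 10.4 zmax 0.026
scene 45 [258. 273.] mean [ 0.457 -0.046  0.017] circ [460.3 -42.6] 12.6 zmax 0.028
scene 37 [314. 317.] mean [ 0.447 -0.249  0.016] circ [ 450.2 -246.3] 11.0 zmax 0.025
wrist 375 [268. 183.] mean [0.435 0.06  0.02 ] circ [434.8  59.2] 12.9 zmax 0.025
wrist 348 [298. 257.] mean [ 0.46  -0.036  0.019] circ [460.4 -37.6] 12.6 zmax 0.025
```

```bash
python3 - <<'E'
from h import *
ci,im,d=cap("scene");a=im[130:260,190:310,::-1]
ci,jm,d2=cap("side");b=jm[145:255,240:350,::-1]
cv2.imwrite('pics/hop.png',np.hstack([cv2.resize(a,(400,420),interpolation=2),cv2.resize(b,(400,420),interpolation=2)]))
E
```

```text
(no output)
```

View pics/hop.png

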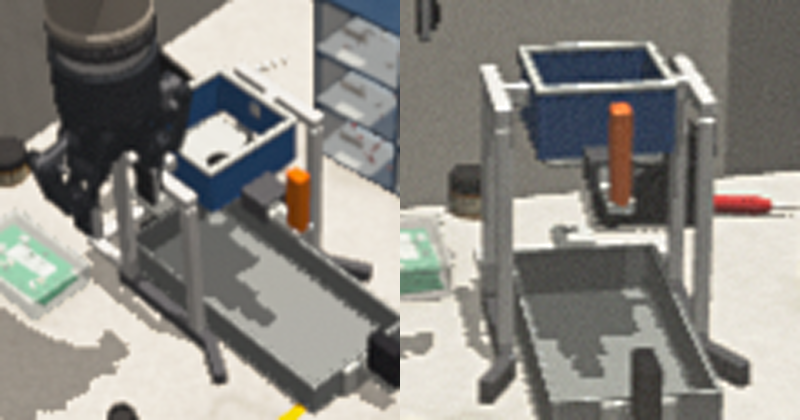

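The hopper crop shows the floor shut with at least one cap inside, and the tray seated below. I'll release the remaining caps higher up.

Call:
carry_out(increments=[[-0.02,-0.002,-0.035,0,0,0],[-0.016,-0.001,-0.035,0,0,0],[0,0,-0.035,0,0,0],[0,0,0,0,0,0],[0,0,0,0,0,0]], jaw=0)

```text
time_s: 18.77
position: [0.4335, 0.055, 0.1391]
orientation: [[0.113, 0.994, -0.002], [0.994, -0.113, -0.005], [-0.005, -0.002, -1.0]]
contact_force: [0.9, -0.0, 0.7]
width: 0.999
grip_force: 0.0
```

```bash
python3 caps.py scene wrist
```

```text
18.7667 [0.4335 0.055  0.1391]
scene 37 [226. 261.] mean [0.429 0.048 0.016] circ [430.4  51.7] 12.3 zmax 0.027
scene 41 [258. 273.] mean [ 0.456 -0.045  0.017] circ [459.9 -43.6] 12.6 zmax 0.027
scene 37 [314. 317.] mean [ 0.448 -0.249  0.016] circ [ 449.8 -246.9] 11.0 zmax 0.027
wrist 721 [285. 199.] mean [0.435 0.06  0.02 ] circ [434.6  59.2] 12.8 zmax 0.026
wrist 667 [324. 296.] mean [ 0.46  -0.036  0.019] circ [460.4 -38.1] 13.0 zmax 0.025
```

Call:
carry_out(increments=[[0,0.001,-0.035,0,0,0],[0,0,-0.035,0,0,0],[0,0,-0.035,0,0,0],[0,0,-0.022,0,0,0],[0,0,-0.012,0,0,0],[0,0,0,0,0,0]])

```text
time_s: 19.37
position: [0.4351, 0.0576, 0.0009]
orientation: [[0.11, 0.994, 0.001], [0.994, -0.11, 0.0], [0.0, 0.0, -1.0]]
contact_force: [0.5, -0.1, -0.2]
width: 1.0
grip_force: 0.0
```

Call:
carry_out(increments=[[0,0,0,0,0,0],[0,0,0,0,0,0],[0,0,0,0,0,0],[0,0,0,0,0,0],[0,0,0,0,0,0],[0,0,0,0,0,0]], jaw=255)

```text
time_s: 19.87
position: [0.4349, 0.0575, 0.0023]
orientation: [[0.111, 0.994, 0.002], [0.994, -0.111, 0.002], [0.002, 0.002, -1.0]]
contact_force: [-2.2, 0.7, 12.5]
width: 0.317
grip_force: 58.1
```

Call:
carry_out(increments=[[0,0,0.015,0,0,0],[0,0,0.03,0,0,0],[0,0,0.035,0,0,0],[0,0,0.035,0,0,0],[0,0,0.035,0,0,0],[0,0,0.035,0,0,0],[0,0,0.035,0,0,0],[0,0,0.025,0,0,0]])

```text
time_s: 20.53
position: [0.4349, 0.0563, 0.2481]
orientation: [[0.113, 0.994, 0.002], [0.994, -0.113, 0.001], [0.002, 0.002, -1.0]]
contact_force: [0.4, 2.0, -0.1]
width: 0.311
grip_force: 58.4
```

Call:
carry_out(increments=[[0.02,0.005,0,0,0,0],[0.035,0.01,0,0,0,0],[0.035,0.01,0,0,0,0],[0.035,0.01,0,0,0,0],[0.035,0.01,0,0,0,0],[0.022,0.007,0,0,0,0],[0.01,0,0,0,0,0],[0,0,0,0,0,0]])

```text
time_s: 21.2
position: [0.6185, 0.1067, 0.247]
orientation: [[0.113, 0.994, 0.0], [0.994, -0.113, -0.003], [-0.003, 0.0, -1.0]]
contact_force: [-0.7, -0.6, -0.2]
width: 0.312
grip_force: 58.4
```

```bash
cat > hp.py <<'E'
from h import *
o=observe();print(o['time_s'],o['position'],o['width'],o['contact_force'])
ci,im,d=cap("wrist","hpw.png");C=cloud(ci,d)
hx=np.array([.9942,-.108]);hy=np.array([.108,.9942]);q=C[...,:2]-[.6275,.112];a=q@hx;b=q@hy;z=C[...,2]
m=(d>0)&(abs(a)<.043)&(abs(b)<.043)
dark=m&(im.max(2)<60)&(z<.2)
k,L,st,ce=cv2.connectedComponentsWithStats(dark.astype(np.uint8))
for i in range(1,k):
    if st[i,4]>40:
        s=L==i; print(st[i],"hop xy",np.round([a[s].mean(),b[s].mean()],3),"z",np.round(np.percentile(z[s],[5,95]),3))
E
python3 hp.py
```

```text
21.2 [0.61852005 0.10668139 0.24697856] 0.31200253090226876 [-0.73853622 -0.5598396  -0.21691274]
[ 260  203   41   38 1062] hop xy [-0.014 -0.008] z [0.15  0.173]
[ 302  211   44   43 1282] hop xy [ 0.019 -0.015] z [0.154 0.177]
[331 255  34  28 352] hop xy [ 0.037 -0.041] z [0.155 0.195]
```

Call:
carry_out(increments=[[0.002,0.014,0,0,0,0],[0.001,0.013,-0.01,0,0,0],[0,0,-0.02,0,0,0],[0,0,-0.02,0,0,0],[0,0,-0.015,0,0,0],[0,0,-0.005,0,0,0],[0,0,0,0,0,0]])

```text
time_s: 21.83
position: [0.6183, 0.1357, 0.1757]
orientation: [[0.111, 0.994, -0.004], [0.994, -0.111, -0.0], [-0.0, -0.004, -1.0]]
contact_force: [-0.8, 0.4, -0.8]
width: 0.316
grip_force: 58.4
```

Call:
carry_out(increments=[[0,0,0,0,0,0],[0,0,0,0,0,0],[0,0,0,0,0,0]], jaw=110)

```text
time_s: 22.08
position: [0.6242, 0.134, 0.179]
orientation: [[0.113, 0.994, 0.01], [0.994, -0.113, -0.001], [0.0, 0.01, -1.0]]
contact_force: [8.3, 0.5, -6.0]
width: 0.568
grip_force: 3.9
```

Call:
carry_out(increments=[[0,0,0.02,0,0,0],[0,0,0.03,0,0,0],[0,0,0.02,0,0,0],[0,0,0,0,0,0],[0,0,0,0,0,0]])

```text
time_s: 22.5
position: [0.6214, 0.1338, 0.2497]
orientation: [[0.113, 0.994, 0.004], [0.994, -0.113, 0.001], [0.001, 0.004, -1.0]]
contact_force: [0.1, 1.3, -0.1]
width: 0.565
grip_force: 0.0
```

```bash
python3 hp.py; python3 caps.py scene
```

```text
22.5 [0.62139798 0.13379419 0.24974716] 0.5654656230884122 [ 0.0769675   1.30035891 -0.14971626]
[ 264  193   40   41 1225] hop xy [-0.011  0.026] z [0.151 0.173]
[ 261  235   39   44 1238] hop xy [-0.014 -0.01 ] z [0.15  0.173]
[ 238  243  105   74 4292] hop xy [ 0.    -0.034] z [0.155 0.195]
22.55 [0.6204 0.134  0.2482]
scene 45 [258. 273.] mean [ 0.457 -0.046  0.017] circ [459.5 -44.1] 12.0 zmax 0.024
scene 37 [314. 317.] mean [ 0.447 -0.249  0.016] circ [ 450.6 -246.6] 11.2 zmax 0.025
```

Call:
carry_out(increments=[[-0.021,-0.02,0,0,0,0],[-0.028,-0.03,0,0,0,0],[-0.028,-0.03,0,0,0,0],[-0.028,-0.03,0,0,0,0],[-0.028,-0.03,-0.03,0,0,0],[-0.028,-0.03,-0.04,0,0,0],[0,-0.005,-0.035,0,0,0],[0,0,0,0,0,0]], jaw=0)

```text
time_s: 23.27
position: [0.4654, -0.0288, 0.1536]
orientation: [[0.118, 0.993, -0.012], [0.993, -0.118, -0.0], [-0.002, -0.012, -1.0]]
contact_force: [-1.6, 1.3, 0.3]
width: 0.994
grip_force: 0.0
```

Call:
carry_out(increments=[[0,0,0,0,0,0],[0,0,0,0,0,0]])

```text
time_s: 23.43
position: [0.4734, -0.0269, 0.1597]
orientation: [[0.112, 0.994, 0.001], [0.994, -0.112, -0.001], [-0.001, 0.001, -1.0]]
contact_force: [0.8, 0.3, 0.4]
width: 0.998
grip_force: 0.0
```

```bash
python3 caps.py scene wrist
```

```text
23.4333 [ 0.4734 -0.0269  0.1597]
scene 45 [258. 273.] mean [ 0.457 -0.045  0.017] circ [458.9 -44.1] 11.9 zmax 0.027
scene 36 [314. 317.] mean [ 0.447 -0.249  0.016] circ [ 450.2 -246.6] 11.2 zmax 0.026
wrist 624 [273. 211.] mean [ 0.461 -0.037  0.019] circ [460.4 -38.2] 12.9 zmax 0.025
```

Call:
carry_out(increments=[[-0.007,-0.007,-0.03,0,0,0],[-0.007,-0.006,-0.035,0,0,0],[0,0,-0.035,0,0,0],[0,0,-0.03,0,0,0],[0,0,-0.019,0,0,0],[0,0,-0.009,0,0,0],[0,0,0,0,0,0]])

```text
time_s: 24.12
position: [0.4583, -0.0399, 0.0]
orientation: [[0.111, 0.994, -0.002], [0.994, -0.111, -0.001], [-0.001, -0.002, -1.0]]
contact_force: [-0.7, 0.3, 0.1]
width: 1.0
grip_force: 0.0
```

Call:
carry_out(increments=[[0,0,0,0,0,0],[0,0,0,0,0,0],[0,0,0,0,0,0],[0,0,0,0,0,0],[0,0,0,0,0,0],[0,0,0,0,0,0]], jaw=255)

```text
time_s: 24.62
position: [0.4587, -0.0403, 0.0019]
orientation: [[0.113, 0.994, 0.001], [0.994, -0.113, 0.001], [0.001, 0.001, -1.0]]
contact_force: [-1.7, 1.6, 10.5]
width: 0.315
grip_force: 58.1
```

Call:
carry_out(increments=[[0,0,0.015,0,0,0],[0,0,0.03,0,0,0],[0,0,0.035,0,0,0],[0,0,0.035,0,0,0],[0,0,0.035,0,0,0],[0,0,0.035,0,0,0],[0,0,0.035,0,0,0],[0,0,0.025,0,0,0]])

```text
time_s: 25.28
position: [0.4586, -0.0414, 0.248]
orientation: [[0.114, 0.993, 0.001], [0.993, -0.114, 0.0], [0.001, 0.001, -1.0]]
contact_force: [-0.0, 0.6, 0.1]
width: 0.316
grip_force: 58.5
```

Call:
carry_out(increments=[[0.02,0.018,0,0,0,0],[0.028,0.025,0,0,0,0],[0.028,0.025,0,0,0,0],[0.028,0.025,0,0,0,0],[0.028,0.025,0,0,0,0],[0.025,0.02,0,0,0,0],[0.01,0.01,0,0,0,0],[0,0,0,0,0,0]])

```text
time_s: 25.95
position: [0.6267, 0.1115, 0.2448]
orientation: [[0.107, 0.994, 0.0], [0.994, -0.107, -0.001], [-0.001, 0.0, -1.0]]
contact_force: [-0.0, 0.1, 0.5]
width: 0.313
grip_force: 58.6
```

Call:
carry_out(increments=[[0,0,0,0,0,0],[0,0,0,0,0,0],[0,0,0,0,0,0]])

```text
time_s: 26.2
position: [0.624, 0.1058, 0.2462]
orientation: [[0.115, 0.993, -0.0], [0.993, -0.115, -0.0], [-0.0, -0.0, -1.0]]
contact_force: [0.0, -0.6, 0.2]
width: 0.311
grip_force: 58.6
```

```bash
python3 hp.py
```

```text
26.2 [0.62399911 0.10578575 0.24615785] 0.31148500362687825 [ 0.04684119 -0.58827784  0.18235613]
[ 255  155   43   44 1411] hop xy [-0.01   0.025] z [0.151 0.173]
[ 253  203   40   41 1077] hop xy [-0.014 -0.008] z [0.15  0.173]
[ 295  211   44   41 1197] hop xy [ 0.02  -0.015] z [0.154 0.178]
[331 255  26  29 152] hop xy [ 0.039 -0.041] z [0.154 0.195]
```

Call:
carry_out(increments=[[0.008,0.014,0,0,0,0],[0.007,0.013,-0.01,0,0,0],[0,0,-0.02,0,0,0],[0,0,-0.02,0,0,0],[0,0,-0.01,0,0,0],[0,0,0,0,0,0],[0,0,0,0,0,0]])

```text
time_s: 26.83
position: [0.6396, 0.1345, 0.1854]
orientation: [[0.113, 0.994, -0.001], [0.994, -0.113, -0.001], [-0.001, -0.001, -1.0]]
contact_force: [0.0, 0.2, 0.2]
width: 0.315
grip_force: 58.6
```

Call:
carry_out(increments=[[0,0,0,0,0,0],[0,0,0,0,0,0],[0,0,0,0,0,0]], jaw=138)

```text
time_s: 27.08
position: [0.6406, 0.1343, 0.1869]
orientation: [[0.113, 0.994, 0.002], [0.994, -0.113, 0.0], [0.0, 0.002, -1.0]]
contact_force: [0.7, 1.2, -0.4]
width: 0.458
grip_force: 0.0
```

Call:
carry_out(increments=[[0,0,0.02,0,0,0],[0,0,0.03,0,0,0],[0,0,0.01,0,0,0],[0,0,0,0,0,0],[0,0,0,0,0,0]])

```text
time_s: 27.5
position: [0.6401, 0.1344, 0.2461]
orientation: [[0.113, 0.994, 0.001], [0.994, -0.113, 0.0], [0.0, 0.001, -1.0]]
contact_force: [-0.8, -0.2, -0.3]
width: 0.459
grip_force: 0.0
```

```bash
python3 hp.py; python3 caps.py scene
```

```text
27.5 [0.640128   0.13444579 0.24606225] 0.45939064838422505 [-0.8493261  -0.18482824 -0.31701948]
[ 240  198   40   87 2316] hop xy [-0.011  0.009] z [0.151 0.173]
[ 238  213   96  111 5447] hop xy [ 0.016 -0.022] z [0.155 0.195]
27.55 [0.6394 0.1346 0.2449]
scene 36 [314. 317.] mean [ 0.448 -0.249  0.016] circ [ 449.1 -247.4] 11.1 zmax 0.024
```

Call:
carry_out(increments=[[-0.012,-0.02,0,0,0,0],[-0.018,-0.034,0,0,0,0],[-0.018,-0.034,0,0,0,0],[-0.018,-0.034,0,0,0,0],[-0.018,-0.034,0,0,0,0],[-0.018,-0.034,0,0,0,0],[-0.018,-0.034,0,0,0,0],[-0.018,-0.034,0,0,0,0]], jaw=0)

```text
time_s: 28.27
position: [0.4999, -0.1244, 0.2443]
orientation: [[0.112, 0.994, -0.003], [0.994, -0.112, -0.0], [-0.0, -0.003, -1.0]]
contact_force: [-0.5, -1.8, 0.3]
width: 1.004
grip_force: 0.0
```

Call:
carry_out(increments=[[-0.018,-0.034,-0.01,0,0,0],[-0.018,-0.034,-0.015,0,0,0],[-0.015,-0.034,-0.02,0,0,0],[0,-0.017,-0.03,0,0,0],[0,0,-0.03,0,0,0],[0,0,0,0,0,0],[0,0,0,0,0,0],[0,0,0,0,0,0]])

```text
time_s: 28.93
position: [0.4516, -0.2418, 0.1415]
orientation: [[0.112, 0.994, -0.0], [0.994, -0.112, -0.001], [-0.001, -0.0, -1.0]]
contact_force: [1.0, 0.1, 0.5]
width: 0.999
grip_force: 0.0
```

```bash
python3 caps.py scene wrist side
```

```text
28.9333 [ 0.4516 -0.2418  0.1415]
scene 37 [314. 317.] mean [ 0.448 -0.249  0.016] circ [ 450.7 -246.4] 11.2 zmax 0.027
wrist 717 [289. 201.] mean [ 0.454 -0.24   0.02 ] circ [ 454.5 -240.7] 12.8 zmax 0.025
wrist 336 [197. 250.] mean [ 0.366 -0.278  0.012] circ [ 356.7 -289.8] 29.7 zmax 0.018
wrist 30 [195. 288.] mean [ 0.356 -0.316  0.012] circ [ 356.4 -315.3] 5.7 zmax 0.018
```

Call:
carry_out(increments=[[0.001,-0.001,-0.035,0,0,0],[0,0,-0.035,0,0,0],[0,0,-0.035,0,0,0],[0,0,-0.024,0,0,0],[0,0,-0.012,0,0,0],[0,0,0,0,0,0]])

```text
time_s: 29.58
position: [0.4515, -0.242, -0.0013]
orientation: [[0.112, 0.994, -0.003], [0.994, -0.112, 0.001], [0.0, -0.003, -1.0]]
contact_force: [0.4, 0.1, -0.1]
width: 1.004
grip_force: 0.0
```

Call:
carry_out(increments=[[0,0,0,0,0,0],[0,0,0,0,0,0],[0,0,0,0,0,0],[0,0,0,0,0,0],[0,0,0,0,0,0],[0,0,0,0,0,0]], jaw=255)

```text
time_s: 30.08
position: [0.4531, -0.2434, 0.0015]
orientation: [[0.113, 0.994, 0.002], [0.994, -0.113, -0.0], [0.0, 0.002, -1.0]]
contact_force: [-1.6, 1.6, 9.4]
width: 0.316
grip_force: 58.0
```

Call:
carry_out(increments=[[0,0,0.015,0,0,0],[0,0,0.03,0,0,0],[0,0,0.035,0,0,0],[0,0,0.035,0,0,0],[0,0,0.035,0,0,0],[0,0,0.035,0,0,0],[0,0,0.035,0,0,0],[0,0,0.025,0,0,0]])

```text
time_s: 30.75
position: [0.4525, -0.244, 0.2481]
orientation: [[0.114, 0.994, 0.003], [0.994, -0.114, -0.001], [-0.0, 0.003, -1.0]]
contact_force: [0.6, 0.8, -0.2]
width: 0.316
grip_force: 58.5
```

Call:
carry_out(increments=[[0.01,0.02,0,0,0,0],[0.016,0.032,0,0,0,0],[0.016,0.032,0,0,0,0],[0.016,0.032,0,0,0,0],[0.016,0.032,0,0,0,0],[0.016,0.032,0,0,0,0],[0.016,0.032,0,0,0,0],[0.016,0.032,0,0,0,0]])

```text
time_s: 31.42
position: [0.5744, 0.0027, 0.2453]
orientation: [[0.113, 0.994, 0.0], [0.994, -0.113, 0.0], [0.0, 0.0, -1.0]]
contact_force: [-0.4, -0.5, 0.3]
width: 0.321
grip_force: 58.5
```

Call:
carry_out(increments=[[0.016,0.032,0,0,0,0],[0.016,0.032,0,0,0,0],[0.016,0.032,0,0,0,0],[0.005,0.01,0,0,0,0],[0,0,0,0,0,0],[0,0,0,0,0,0],[0,0,0,0,0,0]])

```text
time_s: 32.0
position: [0.6265, 0.1045, 0.2453]
orientation: [[0.116, 0.993, -0.001], [0.993, -0.116, -0.001], [-0.001, -0.0, -1.0]]
contact_force: [0.0, -1.3, 0.3]
width: 0.317
grip_force: 58.5
```

```bash
python3 hp.py; python3 caps.py scene
```

```text
32.0 [0.62646908 0.10452098 0.24530304] 0.3171523077312239 [ 0.00333703 -1.31684946  0.27276222]
[ 252  154   42   43 1425] hop xy [-0.01   0.025] z [0.151 0.174]
[ 292  170   59   80 2549] hop xy [0.025 0.002] z [0.155 0.178]
[ 250  202   40   42 1123] hop xy [-0.014 -0.009] z [0.15  0.172]
[331 254  16  11  77] hop xy [ 0.039 -0.041] z [0.154 0.166]
32.05 [0.6265 0.1043 0.2454]
```

Call:
carry_out(increments=[[0.002,0.003,-0.008,0,0,0],[0,0,-0.02,0,0,0],[0,0,-0.018,0,0,0],[0,0,-0.01,0,0,0],[0,0,-0.002,0,0,0],[0,0,0,0,0,0]])

```text
time_s: 32.6
position: [0.6286, 0.1096, 0.1863]
orientation: [[0.114, 0.994, -0.002], [0.994, -0.114, -0.001], [-0.001, -0.002, -1.0]]
contact_force: [-0.3, -0.8, -0.2]
width: 0.315
grip_force: 58.5
```

Call:
carry_out(increments=[[0,0,0,0,0,0],[0,0,0,0,0,0],[0,0,0,0,0,0]], jaw=130)

```text
time_s: 32.85
position: [0.6298, 0.1098, 0.188]
orientation: [[0.113, 0.994, 0.001], [0.994, -0.113, -0.0], [0.0, 0.001, -1.0]]
contact_force: [1.1, 0.6, 0.2]
width: 0.49
grip_force: 0.0
```

Call:
carry_out(increments=[[0,0,0.015,0,0,0],[0,0,0.025,0,0,0],[0,0,0.02,0,0,0],[0,0,0,0,0,0]])

```text
time_s: 33.18
position: [0.6319, 0.1092, 0.2521]
orientation: [[0.113, 0.994, 0.008], [0.994, -0.113, 0.001], [0.002, 0.008, -1.0]]
contact_force: [0.2, -0.8, 0.9]
width: 0.492
grip_force: 0.0
```

Call:
carry_out(increments=[[-0.003,-0.02,0.01,0,0,0],[-0.003,-0.03,0,0,0,0],[-0.003,-0.03,0,0,0,0],[-0.003,-0.02,0,0,0,0],[0,0,0,0,0,0],[0,0,0,0,0,0],[0,0,0,0,0,0]])

```text
time_s: 33.77
position: [0.617, 0.0105, 0.2567]
orientation: [[0.112, 0.994, -0.001], [0.994, -0.112, 0.001], [0.001, -0.001, -1.0]]
contact_force: [-0.1, 0.2, 0.8]
width: 0.489
grip_force: 0.0
```

```bash
python3 hp.py; python3 caps.py scene; python3 - <<'E'
from h import *
for n in("wrist","side","scene"):
    o=observe();ci,im,d=cap(n,n+"_b.png");C=cloud(ci,d);X,Y,z=[C[...,i] for i in range(3)]
    H,S,V=cv2.split(cv2.cvtColor(im,cv2.COLOR_RGB2HSV))
    m=(d>0)&(H>4)&(H<18)&(S>140)&(z>.17)&(z<.215)&(abs(X-.62)<.06)&(abs(Y)<.06)
    if m.sum()>8:
        p=C[m].astype(np.float32);t=p[p[:,2]>.2];print(n,o['position'],len(p),p.min(0),p.max(0)); 
        if len(t)>4:print("top",cv2.minAreaRect(t[:,:2]*1000))
E
```

```text
33.7667 [0.61698988 0.01046282 0.256691  ] 0.48923354775045147 [-0.11255846  0.1751676   0.76658542]
[ 245   12  108  109 7919] hop xy [0.006 0.001] z [0.152 0.186]
[253 131  97   2 114] hop xy [ 0.014 -0.04 ] z [0.16  0.176]
33.8167 [0.6171 0.0112 0.2565]
wrist [0.61724306 0.01151969 0.25653129] 714 [0.6098002  0.00732472 0.17058097] [0.624129   0.02587571 0.20653258]
top ((617.0396728515625, 16.588960647583008), (17.280466079711914, 12.996208190917969), 83.29638671875)
side [0.61722347 0.01149365 0.25653384] 83 [ 0.6089268  -0.00150185  0.17003863] [0.6233663  0.02185655 0.20618157]
top ((616.8995361328125, 10.453116416931152), (22.357011795043945, 12.167173385620117), 73.89867401123047)
scene [0.61725982 0.01135964 0.2566123 ] 79 [0.6092081  0.00229602 0.17001292] [0.62173146 0.02157331 0.20908052]
top ((616.3441162109375, 12.261884689331055), (17.87395477294922, 11.36857795715332), 70.0909194946289)
```

All caps are off the bench and in the hopper, and the TCP is above the bolt grip. I'm pinching it.

Call:
carry_out(increments=[[0,0.001,-0.02,0,0,0],[0,0,-0.025,0,0,0],[0,0,-0.025,0,0,0],[0,0,-0.015,0,0,0],[0,0,-0.007,0,0,0],[0,0,0,0,0,0],[0,0,0,0,0,0]])

```text
time_s: 34.6
position: [0.6175, 0.0111, 0.1654]
orientation: [[0.112, 0.994, 0.0], [0.994, -0.112, -0.001], [-0.001, 0.0, -1.0]]
contact_force: [0.2, -0.1, -0.1]
width: 0.489
grip_force: 0.0
```

Call:
carry_out(increments=[[0,0,0,0,0,0],[0,0,0,0,0,0],[0,0,0,0,0,0],[0,0,0,0,0,0],[0,0,0,0,0,0]], jaw=255)

```text
time_s: 35.02
position: [0.6177, 0.0107, 0.1663]
orientation: [[0.113, 0.994, 0.001], [0.994, -0.113, 0.0], [0.0, 0.001, -1.0]]
contact_force: [-0.8, 0.5, 5.6]
width: 0.158
grip_force: 58.7
```

Call:
carry_out(increments=[[-0.0003,-0.003,0,0,0,0],[-0.0003,-0.003,0,0,0,0],[-0.0003,-0.003,0,0,0,0],[-0.0003,-0.003,0,0,0,0],[-0.0003,-0.003,0,0,0,0],[-0.0002,-0.002,0,0,0,0],[0,0,0,0,0,0],[0,0,0,0,0,0]])

```text
time_s: 35.68
position: [0.616, -0.0048, 0.1662]
orientation: [[0.112, 0.994, 0.001], [0.994, -0.112, 0.002], [0.002, 0.001, -1.0]]
contact_force: [-2.4, 3.8, 6.5]
width: 0.155
grip_force: 59.0
```

Call:
carry_out(increments=[[0,0,0,0,0,0],[0,0,0,0,0,0],[0,0,0,0,0,0],[0,0,0,0,0,0],[0,0,0,0,0,0],[0,0,0,0,0,0],[0,0,0,0,0,0],[0,0,0,0,0,0]])

```text
time_s: 36.35
position: [0.616, -0.0046, 0.1662]
orientation: [[0.112, 0.994, 0.001], [0.994, -0.112, 0.002], [0.002, 0.001, -1.0]]
contact_force: [-2.2, 3.5, 7.5]
width: 0.153
grip_force: 59.0
```

```bash
python3 - <<'E'
from h import *
ci,im,d=cap("scene");a=im[130:260,190:310,::-1]
ci,jm,d2=cap("side");b=jm[145:255,240:350,::-1]
cv2.imwrite('pics/hop2.png',np.hstack([cv2.resize(a,(400,420),interpolation=2),cv2.resize(b,(400,420),interpolation=2)]))
E
```

```text
(no output)
```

View pics/hop2.png

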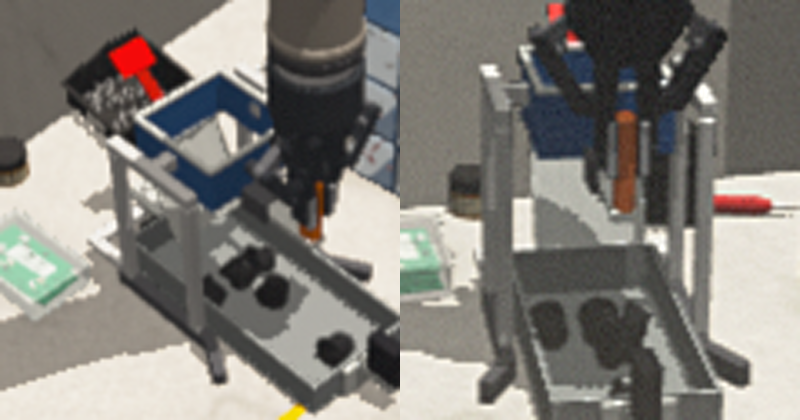

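The crops show the floor hanging open, the pedal up, and the caps lying in the tray. I'll let the bolt go home, lift, and go to the pedal with the fingers shut.

Call:
carry_out(increments=[[0.0004,0.004,0,0,0,0],[0.0004,0.004,0,0,0,0],[0.0004,0.004,0,0,0,0],[0.0004,0.004,0,0,0,0],[0,0,0,0,0,0]])

```text
time_s: 36.87
position: [0.6177, 0.0107, 0.1663]
orientation: [[0.112, 0.994, 0.001], [0.994, -0.112, 0.0], [0.0, 0.001, -1.0]]
contact_force: [-0.8, 1.5, 6.2]
width: 0.153
grip_force: 59.0
```

Call:
carry_out(increments=[[0,0,0,0,0,0],[0,0,0,0,0,0],[0,0,0,0,0,0]], jaw=130)

```text
time_s: 37.12
position: [0.6169, 0.0098, 0.1647]
orientation: [[0.113, 0.994, -0.0], [0.994, -0.113, -0.001], [-0.001, -0.0, -1.0]]
contact_force: [0.3, 1.3, 0.2]
width: 0.491
grip_force: 0.0
```

Call:
carry_out(increments=[[0,0,0.02,0,0,0],[0,0,0.03,0,0,0],[0,0,0.03,0,0,0],[0,0,0.015,0,0,0],[0,0,0,0,0,0]])

```text
time_s: 37.53
position: [0.6191, 0.0089, 0.2638]
orientation: [[0.113, 0.994, 0.006], [0.994, -0.113, -0.0], [0.0, 0.006, -1.0]]
contact_force: [0.6, 0.0, -0.7]
width: 0.488
grip_force: 0.0
```

Call:
carry_out(increments=[[0.002,0.02,0,0,0,0],[0.003,0.033,0,0,0,0],[0.003,0.033,0,0,0,0],[0.003,0.033,0,0,0,0],[0.003,0.033,0,0,0,0],[0.002,0.018,0,0,0,0],[0,0,0,0,0,0],[0,0,0,0,0,0]], jaw=255)

```text
time_s: 38.2
position: [0.6325, 0.1803, 0.2586]
orientation: [[0.111, 0.994, -0.002], [0.994, -0.111, -0.002], [-0.003, -0.002, -1.0]]
contact_force: [-0.8, -1.3, 0.1]
width: 0.002
grip_force: 0.0
```

```bash
python3 - <<'E'
from h import *
hx=np.array([.9942,-.108]);hy=np.array([.108,.9942])
o=observe();print(o['position'],o['width'],"tcp hop",(o['position'][:2]-[.6275,.112])@hx,(o['position'][:2]-[.6275,.112])@hy)
for n in("scene","side","wrist"):
    ci,im,d=cap(n,n+"_p.png");C=cloud(ci,d);X,Y,z=[C[...,i] for i in range(3)]
    H,S,V=cv2.split(cv2.cvtColor(im,cv2.COLOR_RGB2HSV))
    m=(d>0)&((H<5)|(H>174))&(S>140)&(z>.1)&(z<.24)&(abs(X-.64)<.06)&(abs(Y-.2)<.1)
    if m.sum()>5:
        q=C[m][:,:2]-[.6275,.112];a=q@hx;b=q@hy;zz=z[m];print(n,m.sum(),"hopx",np.percentile(a,[2,98]),"hopy",np.percentile(b,[2,98]),"z",np.percentile(zz,[2,98]))
        t=zz>.19;print("   top part",a[t].min(),a[t].max(),b[t].min(),b[t].max())
E
```

```text
[0.63253387 0.18031063 0.25864794] 0.0015884071062464422 tcp hop -0.0023728723338410137 0.06845808661177426
scene 149 hopx [-0.01618374  0.01753459] hopy [0.07982749 0.12005101] z [0.17784195 0.21418968]
   top part -0.018163714616227376 0.01964387724552762 0.09114213220837995 0.123085056197834
side 98 hopx [-0.01604417  0.01591357] hopy [0.09789148 0.12164097] z [0.19302495 0.21179443]
   top part -0.016862508771127997 0.017331366495868195 0.09359175975571486 0.1252715141768184
wrist 2718 hopx [-0.01622421  0.01669869] hopy [0.06096075 0.12381652] z [0.15930817 0.21275403]
   top part -0.017549684550449127 0.018044854184720183 0.09561015138525501 0.12442430514081047
```

Call:
carry_out(increments=[[0.003,0.02,0,0,0,0],[0.002,0.021,0,0,0,0],[0,0,-0.02,0,0,0],[0,0,-0.015,0,0,0],[0,0,0,0,0,0],[0,0,0,0,0,0]])

```text
time_s: 38.85
position: [0.6377, 0.219, 0.2247]
orientation: [[0.116, 0.993, -0.002], [0.993, -0.116, -0.001], [-0.001, -0.001, -1.0]]
contact_force: [-0.6, 0.6, 0.9]
width: -0.002
grip_force: 0.0
```

Call:
carry_out(increments=[[0,0,-0.008,0,0,0],[0,0,-0.008,0,0,0],[0.0002,0.002,-0.008,0,0,0],[0.0004,0.004,-0.008,0,0,0],[0.0004,0.004,-0.007,0,0,0],[0.0003,0.003,-0.007,0,0,0],[0.0003,0.003,-0.007,0,0,0]])

```text
time_s: 39.43
position: [0.6394, 0.2374, 0.171]
orientation: [[0.112, 0.994, -0.001], [0.994, -0.112, -0.001], [-0.001, -0.001, -1.0]]
contact_force: [-0.0, -0.8, 1.6]
width: -0.005
grip_force: 0.3
```

Call:
carry_out(increments=[[0.0001,0.001,-0.007,0,0,0],[0,0,-0.007,0,0,0],[0,0,-0.007,0,0,0],[0,0,-0.007,0,0,0],[-0.0001,-0.001,-0.006,0,0,0],[-0.0001,-0.001,-0.005,0,0,0],[0,0,0,0,0,0]])

```text
time_s: 40.02
position: [0.6396, 0.2362, 0.1334]
orientation: [[0.113, 0.994, -0.0], [0.994, -0.113, 0.001], [0.001, -0.001, -1.0]]
contact_force: [-1.6, 2.0, 3.4]
width: 0.0
grip_force: 1.7
```

Call:
carry_out(increments=[[-0.0001,-0.001,-0.004,0,0,0],[0,0,-0.004,0,0,0],[0,0,0,0,0,0]])

```text
time_s: 40.27
position: [0.6402, 0.2344, 0.1259]
orientation: [[0.113, 0.994, 0.001], [0.994, -0.113, -0.0], [0.0, 0.001, -1.0]]
contact_force: [-0.8, 0.8, 5.8]
width: -0.004
grip_force: 2.3
```

Call:
carry_out(increments=[[0,0,-0.003,0,0,0],[0,0,-0.002,0,0,0],[0,0,0,0,0,0]])

```text
time_s: 40.52
position: [0.6405, 0.2344, 0.1251]
orientation: [[0.113, 0.994, 0.001], [0.994, -0.113, 0.002], [0.002, 0.001, -1.0]]
contact_force: [-8.1, -0.6, 24.5]
width: -0.0
grip_force: 10.8
```

Call:
carry_out(increments=[[0,0,-0.002,0,0,0],[0,0,-0.001,0,0,0],[0,0,0,0,0,0]])

```text
time_s: 40.77
position: [0.6407, 0.2343, 0.1247]
orientation: [[0.113, 0.994, 0.002], [0.994, -0.113, 0.003], [0.003, 0.001, -1.0]]
contact_force: [-11.4, -0.0, 35.5]
width: 0.003
grip_force: 15.9
```

Call:
carry_out(increments=[[0,0,0.01,0,0,0],[0,0,0.03,0,0,0],[0,0,0.035,0,0,0],[0,0,0.035,0,0,0],[0,0,0.03,0,0,0],[0,0,0,0,0,0],[0,0,0,0,0,0]])

```text
time_s: 41.35
position: [0.6405, 0.2343, 0.2587]
orientation: [[0.113, 0.994, 0.003], [0.994, -0.113, 0.001], [0.001, 0.003, -1.0]]
contact_force: [-0.0, -0.3, -1.3]
width: 0.0
grip_force: 0.0
```

Call:
carry_out(increments=[[-0.03,-0.01,0,0,0,0],[-0.035,-0.02,0,0,0,0],[-0.035,-0.03,0,0,0,0],[-0.035,-0.03,0,0,0,0],[-0.015,-0.035,0,0,0,0],[0,-0.035,0,0,0,0],[0,-0.035,0,0,0,0],[0,-0.035,0,0,0,0]])

```text
time_s: 42.02
position: [0.4943, 0.01, 0.2554]
orientation: [[0.111, 0.994, -0.003], [0.994, -0.111, 0.0], [-0.0, -0.003, -1.0]]
contact_force: [-0.4, 0.6, 1.4]
width: -0.003
grip_force: 0.0
```

```bash
python3 - <<'E'
from h import *
hx=np.array([.9942,-.108]);hy=np.array([.108,.9942])
for n in("scene","side"):
    ci,im,d=cap(n,n+"_q.png");C=cloud(ci,d);X,Y,z=[C[...,i] for i in range(3)]
    H,S,V=cv2.split(cv2.cvtColor(im,cv2.COLOR_RGB2HSV))
    m=(d>0)&((H<5)|(H>174))&(S>140)&(z>.08)&(z<.24)&(abs(X-.64)<.06)&(abs(Y-.2)<.1)
    q=C[m][:,:2]-[.6275,.112];print(n,m.sum(),"hopy",(q@hy).mean() if m.any() else 0,"z",z[m].min() if m.any() else 0,z[m].max() if m.any() else 0)
    m=(d>0)&(z>.05)&(z<.085)&(X>.56)&(X<.65)&(Y>-.16)&(Y<-.03)&(im.max(2)<70)
    p=C[m].astype(np.float32);print("handle",len(p),cv2.minAreaRect(p[:,:2]*1000) if len(p) else 0)
    if n=="scene":a=im[130:300,190:360,::-1]
    else:b=im[145:315,220:390,::-1]
cv2.imwrite('pics/hop3.png',np.hstack([cv2.resize(x,(400,400),interpolation=2) for x in(a,b)]))
E
```

```text
scene 38 hopy 0.12220646615072628 z 0.11334619345130426 0.19370510758674508
handle 110 ((605.0574340820312, -95.67189025878906), (32.52436065673828, 17.972021102905273), 84.15001678466797)
side 0 hopy 0 z 0 0
handle 113 ((602.8677368164062, -97.1401596069336), (38.053409576416016, 14.81165599822998), 83.5354995727539)
```

View pics/hop3.png

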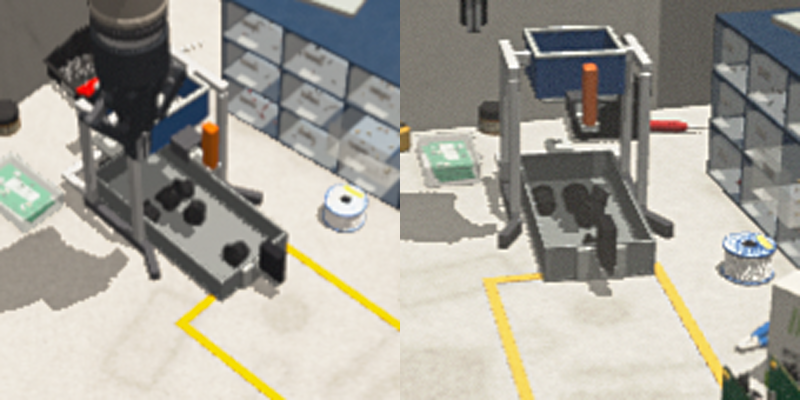

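Pedal down, floor shut, and five caps in the tray (clustered around (185,200), with one at (237,252) in the left crop). Next I re-grip the handle.

Call:
carry_out(increments=[[0.018,-0.018,0,0,0,0],[0.025,-0.025,0,0,0,0],[0.025,-0.025,0,0,0,0],[0.025,-0.025,0,0,0,0],[0.018,-0.012,-0.02,0,0,0],[0,0,-0.035,0,0,0],[0,0,0,0,0,0],[0,0,0,0,0,0]], jaw=0)

```text
time_s: 42.78
position: [0.6051, -0.0935, 0.199]
orientation: [[0.113, 0.994, -0.007], [0.994, -0.113, 0.0], [-0.001, -0.007, -1.0]]
contact_force: [-0.8, -0.2, 1.0]
width: 1.001
grip_force: 0.0
```

```bash
python3 - <<'E'
from h import *
print(observe()['position'])
ci,im,d=cap("wrist","w5.png");C=cloud(ci,d);X,Y,z=[C[...,i] for i in range(3)]
m=(d>0)&(z>.072)&(z<.088)&(abs(X-.604)<.06)&(Y>-.15)&(Y<-.05)&(im.max(2)<80)
p=C[m].astype(np.float32);print(len(p),cv2.minAreaRect(p[:,:2]*1000))
E
```

```text
[ 0.60510487 -0.09351562  0.1990319 ]
743 ((604.6860961914062, -90.69300842285156), (33.358089447021484, 15.442252159118652), 83.83407592773438)
```

Call:
carry_out(increments=[[0,0,-0.03,0,0,0],[0,0,-0.035,0,0,0],[0,0,-0.035,0,0,0],[0,0,-0.03,0,0,0],[0,0,-0.02,0,0,0],[0,0,-0.008,0,0,0],[0,0,0,0,0,0]])

```text
time_s: 43.42
position: [0.6069, -0.0931, 0.0437]
orientation: [[0.111, 0.994, -0.001], [0.994, -0.111, -0.0], [-0.0, -0.001, -1.0]]
contact_force: [0.2, 0.3, 0.1]
width: 0.999
grip_force: 0.0
```

Call:
carry_out(increments=[[0,0,0,0,0,0],[0,0,0,0,0,0],[0,0,0,0,0,0],[0,0,0,0,0,0],[0,0,0,0,0,0],[0,0,0,0,0,0],[0,0,0,0,0,0]], jaw=255)

```text
time_s: 44.0
position: [0.6072, -0.0945, 0.0447]
orientation: [[0.112, 0.994, -0.0], [0.994, -0.112, -0.0], [-0.0, -0.0, -1.0]]
contact_force: [-2.9, 0.6, 6.3]
width: 0.179
grip_force: 59.2
```

Call:
carry_out(increments=[[-0.0005,-0.005,0,0,0,0],[-0.001,-0.01,0,0,0,0],[-0.0013,-0.012,0,0,0,0],[-0.0013,-0.012,0,0,0,0],[-0.0013,-0.012,0,0,0,0],[-0.0013,-0.012,0,0,0,0],[-0.0013,-0.012,0,0,0,0],[-0.0013,-0.012,0,0,0,0]])

```text
time_s: 44.67
position: [0.5996, -0.1779, 0.0444]
orientation: [[0.111, 0.994, 0.001], [0.994, -0.111, 0.006], [0.006, 0.001, -1.0]]
contact_force: [0.4, 6.6, 5.4]
width: 0.181
grip_force: 59.2
```

Call:
carry_out(increments=[[-0.0013,-0.012,0,0,0,0],[-0.0013,-0.012,0,0,0,0],[-0.0013,-0.012,0,0,0,0],[-0.0013,-0.012,0,0,0,0],[-0.0013,-0.012,0,0,0,0],[-0.0013,-0.012,0,0,0,0],[-0.0013,-0.01,0,0,0,0],[-0.0005,-0.005,0,0,0,0]])

```text
time_s: 45.33
position: [0.5894, -0.267, 0.0445]
orientation: [[0.113, 0.994, 0.001], [0.994, -0.113, 0.003], [0.003, 0.001, -1.0]]
contact_force: [0.8, 5.3, 5.5]
width: 0.178
grip_force: 59.1
```

Call:
carry_out(increments=[[-0.002,-0.008,0,0,0,0.3],[-0.003,-0.012,0,0,0,0.4],[-0.003,-0.012,0,0,0,0.4],[-0.003,-0.012,0,0,0,0.4],[-0.003,-0.012,0,0,0,0.4],[-0.003,-0.012,0,0,0,0.4],[-0.003,-0.012,0,0,0,0.3],[-0.0025,-0.01,0,0,0,0]])

```text
time_s: 46.0
position: [0.5675, -0.356, 0.0444]
orientation: [[0.067, 0.998, 0.002], [0.998, -0.067, 0.005], [0.005, 0.002, -1.0]]
contact_force: [1.6, 6.3, 6.5]
width: 0.179
grip_force: 59.3
```

Call:
carry_out(increments=[[0,0,0,0,0,0],[0,0,0,0,0,0],[0,0,0,0,0,0]])

```text
time_s: 46.25
position: [0.566, -0.3596, 0.0447]
orientation: [[0.069, 0.998, 0.001], [0.998, -0.069, -0.003], [-0.003, 0.001, -1.0]]
contact_force: [1.2, -0.9, 4.6]
width: 0.175
grip_force: 59.6
```

```bash
cat > tr.py <<'E'
from h import *
print(observe()['position'])
for n in("scene","side"):
    ci,im,d=cap(n,n+"_f.png");C=cloud(ci,d);X,Y,z=[C[...,i] for i in range(3)]
    m=(d>0)&(z>.036)&(z<.044)&(im.max(2)<150)&(X>.49)&(X<.655)&(Y>-.36)&(Y<-.03)
    p=C[m].astype(np.float32);print(n,len(p),cv2.minAreaRect(p[:,:2]*1000),p.min(0),p.max(0))
    for lo,hi in((.49,.56),(.60,.66)):
        q=p[(p[:,0]>lo)&(p[:,0]<hi)&(p[:,1]>-.3)&(p[:,1]<-.11)]
        if len(q)>10:print(len(q),np.polyfit(q[:,1]+.2155,q[:,0],1))
E
python3 tr.py
```

```text
[ 0.56597907 -0.35959403  0.04467745]
scene 254 ((574.0115966796875, -214.88461303710938), (259.4721984863281, 115.45146942138672), 85.79502868652344) [ 0.50947845 -0.34393325  0.03602412] [ 0.64017206 -0.0827333   0.04387839]
108 [0.07367541 0.51979239]
36 [0.06936709 0.63029852]
side 250 ((572.2457275390625, -220.99290466308594), (278.1434631347656, 114.98907470703125), 86.80496215820312) [ 0.50878054 -0.35941818  0.03608273] [ 0.62503666 -0.07990275  0.04269355]
84 [0.06169902 0.51761684]
```

Call:
carry_out(increments=[[0,0,0,0,0,0],[0,0,0,0,0,0],[0,0,0,0,0,0],[0,0,0,0,0,0],[0,0,0,0,0,0]], jaw=0)

```text
time_s: 46.77
position: [0.5655, -0.3579, 0.0434]
orientation: [[0.067, 0.998, -0.001], [0.998, -0.067, -0.0], [-0.0, -0.001, -1.0]]
contact_force: [0.5, 1.1, 0.7]
width: 0.877
grip_force: 0.0
```

Call:
carry_out(increments=[[0,0,0.02,0,0,0],[0,0,0.03,0,0,0],[0,0,0.035,0,0,0],[0,0,0.035,0,0,0],[0,0,0.035,0,0,0],[0,0,0.03,0,0,0],[-0.03,0.02,0.02,0,0,0],[-0.03,0.02,0,0,0,0]])

```text
time_s: 47.43
position: [0.5073, -0.3211, 0.2533]
orientation: [[0.068, 0.998, 0.006], [0.998, -0.068, -0.007], [-0.006, 0.006, -1.0]]
contact_force: [0.3, -0.2, 0.4]
width: 0.999
grip_force: 0.0
```

Call:
carry_out(increments=[[-0.025,0.03,0,0,0,0],[-0.02,0.035,0,0,0,0],[-0.02,0.035,0,0,0,0],[-0.01,0.035,0,0,0,0],[0,0.035,0,0,0,0],[0,0,0,0,0,0],[0,0,0,0,0,0],[0,0,0,0,0,0]])

```text
time_s: 48.1
position: [0.4337, -0.1545, 0.2497]
orientation: [[0.067, 0.998, 0.001], [0.998, -0.067, -0.001], [-0.001, 0.001, -1.0]]
contact_force: [0.3, -0.6, -0.9]
width: 1.001
grip_force: 0.0
```

```bash
python3 tr.py; python3 - <<'E'
import cv2,numpy as np
a=cv2.imread('pics/scene_f.png')[120:340,180:420];b=cv2.imread('pics/side_f.png')[140:360,170:410]
cv2.imwrite('pics/fin.png',np.hstack([cv2.resize(x,(400,367),interpolation=2) for x in(a,b)]))
E
```

```text
[ 0.43365465 -0.15448162  0.24972665]
scene 175 ((572.51513671875, -221.2914276123047), (273.09869384765625, 117.5811538696289), 85.83950805664062) [ 0.509596   -0.35715196  0.03600642] [ 0.63995004 -0.08251019  0.04371259]
54 [0.0764267  0.51871863]
32 [0.06447422 0.63037611]
side 258 ((572.4721069335938, -219.47621154785156), (276.885986328125, 115.83539581298828), 86.53208923339844) [ 0.5088441  -0.35726514  0.03601183] [ 0.63775307 -0.08068451  0.04309231]
40 [0.06901636 0.51645511]
48 [0.06546846 0.6288126 ]
```

View pics/fin.png

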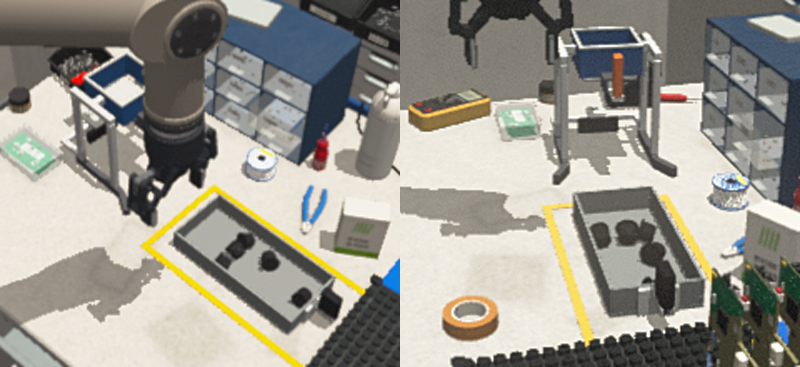

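The tray is in the taped bay with the five caps, the hopper is empty, its floor is shut and the pedal is down. Handing in.

```bash
python3 -c "
from rig import job_done
print(job_done())"
```

```text
the job is handed in; nothing more can be done
None
```

The tray was slid onto the stop, all five caps were dumped into it, the floor is shut with the pedal down, the tray with the caps is back in the taped bay, and the job is handed in at about 48 s; one cap hit something in the hopper at about 55 N as I lowered it.

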